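# Check baking plates for warp with a straightedge and lock the good ones away

### The job

Check the baking plates that are there for warp, in the order red tab, yellow tab, blue tab: lay the straightedge lengthwise on the plate's face, let go, press it down near the end with the coloured tab, then near the other end, and see whether it rocks. Lay plates on which it lies still flat and face up side by side in the white carrier and put those on which it rocks into the red scrap tray; once all good plates, if any, are in, turn the carrier's orange quarter-turn grip until the bar has dropped into its locked position across them. In the end the straightedge lies back on its blue pad, along it; leave the blue cups, the jar and the shaker alone.

Things in the scene. Friction and masses are not known exactly. Their poses are not given: they have to be found in the camera images.
- plate_red_1: Baking plate, red tab, one of two alike, at most one is there. Loose, dark, 140 (x) x 36 (y) mm, about 22 high, 0.2-0.33 kg. Origin: centre of underside, z up, x lengthwise to the red tab (15 mm past the +x end, 24 wide, 10-18 mm high; band of its colour round that end). Face either flat (22 mm high) or warped: ridge across the middle 24 mm, sloping straight to 20 mm at both ends. Grip across the 36 mm.
- plate_red_2: Baking plate, red tab, one of two alike, at most one is there. Loose, dark, 140 (x) x 36 (y) mm, about 22 high, 0.2-0.33 kg. Origin: centre of underside, z up, x lengthwise to the red tab (15 mm past the +x end, 24 wide, 10-18 mm high; band of its colour round that end). Face either flat (22 mm high) or warped: ridge across the middle 24 mm, sloping straight to 20 mm at both ends. Grip across the 36 mm.
- plate_yellow_1: Baking plate, yellow tab, one of two alike, at most one is there. Loose, dark, 140 (x) x 36 (y) mm, about 22 high, 0.2-0.33 kg. Origin: centre of underside, z up, x lengthwise to the yellow tab (15 mm past the +x end, 24 wide, 10-18 mm high; band of its colour round that end). Face either flat (22 mm high) or warped: ridge across the middle 24 mm, sloping straight to 20 mm at both ends. Grip across the 36 mm.
- plate_yellow_2: Baking plate, yellow tab, one of two alike, at most one is there. Loose, dark, 140 (x) x 36 (y) mm, about 22 high, 0.2-0.33 kg. Origin: centre of underside, z up, x lengthwise to the yellow tab (15 mm past the +x end, 24 wide, 10-18 mm high; band of its colour round that end). Face either flat (22 mm high) or warped: ridge across the middle 24 mm, sloping straight to 20 mm at both ends. Grip across the 36 mm.
- plate_blue_1: Baking plate, blue tab, one of two alike, at most one is there. Loose, dark, 140 (x) x 36 (y) mm, about 22 high, 0.2-0.33 kg. Origin: centre of underside, z up, x lengthwise to the blue tab (15 mm past the +x end, 24 wide, 10-18 mm high; band of its colour round that end). Face either flat (22 mm high) or warped: ridge across the middle 24 mm, sloping straight to 20 mm at both ends. Grip across the 36 mm.
- plate_blue_2: Baking plate, blue tab, one of two alike, at most one is there. Loose, dark, 140 (x) x 36 (y) mm, about 22 high, 0.2-0.33 kg. Origin: centre of underside, z up, x lengthwise to the blue tab (15 mm past the +x end, 24 wide, 10-18 mm high; band of its colour round that end). Face either flat (22 mm high) or warped: ridge across the middle 24 mm, sloping straight to 20 mm at both ends. Grip across the 36 mm.
- straightedge: Loose steel bar 150 (x) x 24 (y) x 6 mm with a black grip on its middle, 44 (x) x 16 (y) mm, 6 to 42 mm above the underside. 0.12 kg. Origin: centre of underside, x lengthwise, z up. Starts on its pad. On a warped plate it tips 0.057 rad to the end pressed, the other end rising 8 mm; on a flat one it lies dead. Press 5 to 15 N on the bare bar, 45 to 65 mm from the plate's middle.
- rest: Fixed blue pad for the straightedge, 170 (x) x 70 (y) x 4 mm. Origin: centre of its underside. The straightedge belongs in its middle, along x either way round. It may stand on either side of the red tray.
- carrier: Fixed white tray 200 (x) x 212 (y) mm outside, 188 x 200 inside, floor 4 mm thick, rim top at 12 mm. Origin: centre of underside, z up. Plates lie side by side along x, centred at y = -70, 0 and 70 mm (grey pads on the floor). Hold-down bar: 200 mm long from its vertical axis at x = +50, y = -130 mm (outside the rim), 16 wide, 8 thick, underside at 35 mm unlocked, 29 mm locked.
- latch (a joint): Bar angle, rad. 0: unlocked, bar along the carrier's -x, beside it; starts at 0 to 0.3. Grows clockwise from above to 1.571, a hard stop: locked, bar along the carrier's +y, over the plates (it clears plates lying flat). Takes under 0.2 N m. A pin under the bar rides on a ledge and slides off its end from about 1.3 rad.
- latch_drop (a joint): How far the bar with its grip has dropped, m: about 0 while unlocked, 0.006 when the pin has dropped past the ledge at 1.48 rad or more (locked; counts over 0.0045 with latch over 1.4). A spring of about 4 N and the weight push it down; a tight grip can hold it up until let go. Once down it cannot turn back unless lifted.
- latch_grip (a point): Point on the bar's turning axis in its orange wing grip, 58 mm above the carrier's underside when unlocked. The wing is 46 mm along the bar, 12 mm wide, from 43 mm (top of the bar) to 69 mm above the carrier's underside. This point's x axis points away from the bar's far end (opposite to the bar).
- reject: Fixed red scrap tray for warped plates, 190 (x) x 110 (y) mm outside, 178 x 98 inside, floor 4 mm thick, rim top at 26 mm. Origin: centre of its underside, z up. Plates go in along x near the middle, further ones on top of the first; they may be let go a little above.
- blue_cups: Bystander: stack of blue paper cups, 58 x 58 x 86 mm. Origin: centre of its underside.
- spice_jar: Bystander: jar with dark cap, 44 x 44 x 105 mm. Origin: centre of its underside.
- shaker: Bystander, may be absent: white shaker, 49 x 49 x 88 mm. Origin: centre of its underside.
Mind the look-alikes: they are no part of the job. What is shaped like the straightedge but purple is not meant.

How it is judged:
By the outcome, as a careful person would: the job done as asked, in the order asked, and still so for the second after the job is handed in, with the robot touching nothing.
Of plate_red_1, plate_red_2 only 1 to 1 are there at a start; the rules pass over those that are not, and their reading is None.
Of plate_yellow_1, plate_yellow_2 only 1 to 1 are there at a start; the rules pass over those that are not, and their reading is None.
Of plate_blue_1, plate_blue_2, shaker only 1 to 1 are there at a start; the rules pass over those that are not, and their reading is None.
At some moment in a run one of plate_red_1, plate_red_2, plate_yellow_1, plate_yellow_2, plate_blue_1, plate_blue_2 may be knocked a few centimetres aside while the robot is not near it.
It also fails if it takes over 210 s, if anything falls off the work surface, if the arm or the gripper's body presses on something with over 40 N, if the wrist force passes 120 N, or if a joint passes its speed limit or range.

### The arm

A 6-joint arm with a two-finger parallel gripper is mounted at the origin on a cart in front of the work surface, level with it; the furniture and walls round the work are solid. World frame = base frame: x ahead of the robot, y to its left, z up, the work surface at z = 0. Lengths are in mm, angles in rad, forces in N, time in s.
With the tool pointing down it reaches from about 375 to 900 mm from the base axis. Payload 3.1 kg.
Tool frame: the origin (TCP) lies midway between the tips of the shut fingers; the grasp point (between the pads) lies manip.grasp_offset behind it (manip.grasp_offset is the distance from the TCP to the grasp point, in mm); z points along the fingers, y is the line along which they close (so a half turn about z gives the same grasp; the last joint's range is limited). The gripper opens to 85 mm and grips with 20 to 120 N. Pads are 22 mm wide; open, the fingers measure 114 mm over their backs; the gripper's body (76 mm by 85 mm) begins 54 mm behind the grasp point. The pads swing forward as they close: fully open they stand 13 mm farther back than shut.
Start: joints at [1.099, 0.527, 1.433, -0, 1.181, -0.178], TCP at [180.954, 598.207, 198.81] pointing down, gripper open.
Joint ranges: [-3.08, 3.08], [-0.75, 2.2], [0.22, 2.44], [-1.43, 4.57], [0, 2.65], [-2.85, 2.85]. Speed limits (rad/s): [2.79, 2.79, 3.14, 3.14, 3.14, 3.14].

### API

Orientations are given as a rotation vector (axis times angle).
In Python, from station import manip gives the robot as it stands.
- The arm moves only by the shell command python3 -m creep 'ROWS' [FORCE]. ROWS is JSON, a list of rows, each a list of 3 entries, a list of its own where there are three numbers: the shift along the tool's x, y, z in m, then the turn about the tool's z in degrees, then the opening, from 0 (shut) to 1 (fully open). In form: [[[tx, ty, tz], turn, claw], ...]. A call has exactly 8 rows; each row is the pose to reach, as a shift and turn from the pose commanded when the call began, along the tool's axes at that moment; what a row does not reach only later rows make up. A row lasts 1/12 s, in which the tool goes at most 41.7 mm and 7.16 degrees, less where a joint would pass 70% of its speed; a pose out of reach is approached as far as the arm can. A call with a gripper value outside its range is refused whole. The fingers move at their own pace and stop on an object; FORCE is the grip in N (left out, the last holds). Time passes only in rows, so rows that repeat a pose let the fingers close, or fill a call up. It gives the time, the measured TCP pose, the force, the opening and the grip force at its end, in the units of the state.
- manip.sense(): the state, without advancing time (a new reading comes with each control period).
- manip.read_camera(name): name is "scene" or "top" or "wrist"; returns (picture, depth): 384x512x3 uint8, red, green, blue; 384x512 float32, mm along the optical axis (not along the pixel's ray), 0 where there is no reading.
- manip.camera_model(name): a dict with "intrinsics" (3x3 intrinsics, pixels), "dist_coeffs" ([k1, k2, p1, p2, k3] as OpenCV has them; the pictures are not rectified), "extrinsics" (4x4, takes a point from world to camera coordinates). Camera axes: x right, y up, looking along -z (the intrinsics and any distortion apply to the point x, -y, -z); pixel columns grow to the right and rows downward; lengths in mm; the calibration is good to about 2 mm. A picture is of the moment at which its call begins: read the wrist's pose just before it. camera_model takes no time and is no camera call; for the wrist camera it gives the pose at the moment of the call.
- manip.finish_job(): hands the job in; it is judged then, once.
The state is a dict: "t": time; "joint_pos": joint angles; "qvel": joint speeds; "joint_efforts": joint torques, N m; "eef_pos": TCP position; "ee_rot": TCP orientation; "force": force on the tool from outside, world axes, zero at the start; "ft_torque": the same for the moment, N m; "opening": finger opening in mm; "gripper_force": force on a finger pad.
Only numpy, scipy, OpenCV 4.12 (cv2) and the standard library are available. Lean on these libraries where they do the work, as an engineer would, in place of code of your own. Each camera call takes 0.05 s, during which the arm holds its last target. There are 200 camera calls.

## Working session

There is one attempt and no reset: what is moved stays moved. The work goes in short steps, Python scripts to look and compute and a shell command to move; the robot and the scene stay as the last step left them, time stands still between calls to the robot, and variables do not carry over. Pictures are saved under pics/ and viewed, at most 14 in all, crops included, and the job is handed in when it is done.

```bash
ls; mkdir -p pics
cat > h.py <<'E'
import numpy as np, cv2
from station import manip
from scipy.spatial.transform import Rotation as R
def snap(n,save=None):
    m=manip.camera_model(n); p,d=manip.read_camera(n)
    if save: cv2.imwrite('pics/'+save,p[:,:,::-1])
    return p,d,m
def cloud(d,m):
    K=np.array(m['intrinsics'],float);D=np.array(m['dist_coeffs'],float);E=np.array(m['extrinsics'],float)
    v,u=np.mgrid[0:d.shape[0],0:d.shape[1]]
    n=cv2.undistortPoints(np.stack([u,v],-1).reshape(-1,1,2).astype(float),K,D).reshape(d.shape+(2,))
    c=np.stack([n[...,0]*d,-n[...,1]*d,-d],-1)
    w=(c-E[:3,3])@E[:3,:3]; w[d<=0]=np.nan
    return w
def st():
    s=manip.sense(); r=R.from_rotvec(s['ee_rot']).as_matrix()
    return s,r
E
python3 - <<'E'
from h import *
for n in('scene','top'):
    p,d,m=snap(n,n+'0.png'); np.savez(n+'0.npz',p=p,w=cloud(d,m)); print(n,np.array(m['extrinsics']).round(2).tolist())
s,r=st();print(s);print(r.round(3),manip.grasp_offset)
E
```

```text
pics
scene [[0.73, -0.68, 0.0, -520.01], [0.28, 0.31, 0.91, -164.23], [-0.62, -0.67, 0.42, -1320.44], [0.0, 0.0, 0.0, 1.0]]
top [[-0.03, -1.0, 0.02, -165.56], [1.0, -0.03, 0.08, -576.43], [-0.07, 0.02, 1.0, -1348.64], [0.0, 0.0, 0.0, 1.0]]
{'t': 0.1, 'joint_pos': array([ 1.09849455e+00,  5.28350062e-01,  1.43376790e+00,  1.22855481e-05,
        1.18138232e+00, -1.78458633e-01]), 'qvel': array([-0.00080542, -0.00146825, -0.00276548,  0.00024935,  0.00014981,
        0.00084652]), 'joint_efforts': array([-2.15105542e-04, -4.43306279e+01, -1.78586143e+01, -2.73510423e-04,
        3.84371640e-03,  1.16918289e-05]), 'eef_pos': array([180.64334984, 597.60081798, 197.94773419]), 'ee_rot': array([-4.59825185e-01, -3.10713025e+00,  2.83300317e-03]), 'force': array([ 0.3907934 , -1.01961548, -0.16664103]), 'ft_torque': array([ 0.02657839, -0.03805038, -0.00978628]), 'gripper_force': 0.0, 'opening': 85.51463267178737}
[[-0.957  0.29  -0.001]
 [ 0.29   0.957 -0.002]
 [ 0.    -0.002 -1.   ]] 18.700000000000003
```

View pics/top0.png

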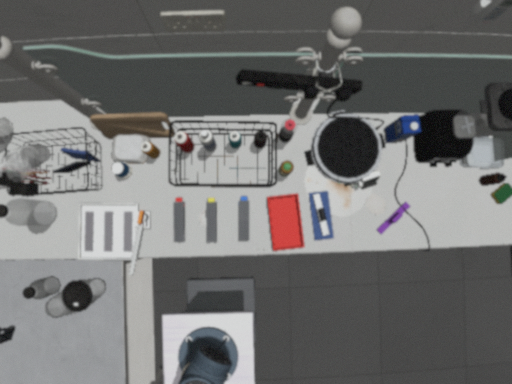

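View pics/scene0.png

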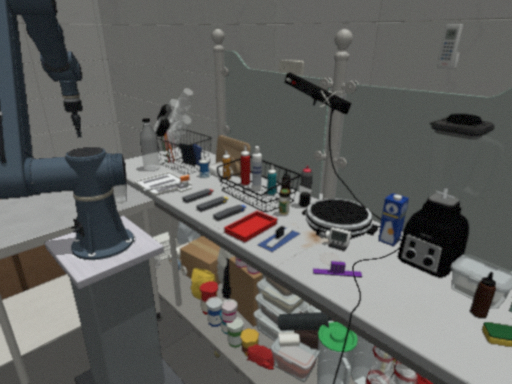

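Top view: plates red (179,220), yellow (211,220), blue (243,218), scrap tray (285,222), carrier (110,232) with its orange grip (141,217) and bar to (133,272). Straightedge candidates are the one with the black grip on the blue pad (320,215), which I choose, and the purple bar (393,218), a decoy. Next a close crop and measurements.

```bash
cat > meas.py <<'E'
from h import *
def comp(w,mask,name,full=False):
    n,l,s,c=cv2.connectedComponentsWithStats(mask.astype(np.uint8))
    for i in range(1,n):
        if s[i,4]<12: continue
        q=w[(l==i)&np.isfinite(w[...,0])]
        if len(q)<8: continue
        (cx,cy),(a,b),ang=cv2.minAreaRect(q[:,:2].astype(np.float32))
        if a<b: a,b,ang=b,a,ang+90
        print(name,'px',c[i].round(0),'n',s[i,4],'mean',np.median(q,0).round(1),'rect',round(cx,1),round(cy,1),'size',round(a),round(b),'ang',round(ang,1),'z5-95',np.percentile(q[:,2],[5,95]).round(0))
E
python3 - <<'E'
from meas import *
f=np.load('top0.npz');p,w=f['p'],f['w']
hsv=cv2.cvtColor(p,cv2.COLOR_RGB2HSV);H,S,V=[hsv[...,i].astype(int) for i in range(3)]
roi=np.zeros(H.shape,bool);roi[190:285,70:420]=1
comp(w,roi&(S<60)&(V<110)&(w[...,2]>12)&(w[...,2]<32),'dark')
comp(w,roi&(S>130)&((H<6)|(H>172)),'red')
comp(w,roi&(S>120)&(H>18)&(H<35),'yellow')
comp(w,roi&(S>120)&(H>8)&(H<=18),'orange')
comp(w,roi&(S>90)&(H>95)&(H<125),'blue')
comp(w,roi&(V>165)&(np.arange(512)[None]<150),'white')
comp(w,roi&(w[...,2]>25)&(np.arange(512)[None]<160),'bar')
comp(w,roi&(w[...,2]>30)&(np.arange(512)[None]>300)&(np.arange(512)[None]<340),'handle')
c=[cv2.resize(p[190:250,160:260],None,fx=5,fy=5,interpolation=2),cv2.resize(p[190:250,295:345],None,fx=5,fy=5,interpolation=2)]
cv2.imwrite('pics/crop1.png',np.hstack(c)[:,:,::-1])
E
```

```text
dark px [179. 221.] n 324 mean [475.   88.1  21.4] rect 473.4 87.8 size 129 30 ang 179.1 z5-95 [17. 26.]
dark px [211. 221.] n 299 mean [471.9 -24.8  21.8] rect 470.4 -23.9 size 128 29 ang 179.2 z5-95 [17. 27.]
dark px [243. 223.] n 249 mean [ 458.6 -136.9   21.7] rect 470.9 -135.0 size 129 28 ang 178.4 z5-95 [17. 26.]
red px [285. 222.] n 1582 mean [ 461.7 -282.3    3.8] rect 462.6 -280.6 size 182 106 ang 4.9 z5-95 [-1. 25.]
red px [179. 199.] n 13 mean [551.8  87.3  17.7] rect 551.8 87.6 size 14 7 ang 89.1 z5-95 [14. 21.]
yellow px [211. 200.] n 13 mean [545.4 -24.7  17.6] rect 545.4 -25.0 size 15 7 ang 89.2 z5-95 [13. 21.]
orange px [140. 217.] n 32 mean [491.5 210.2  66.8] rect 491.5 210.5 size 35 9 ang 169.0 z5-95 [61. 72.]
blue px [320. 216.] n 368 mean [ 478.1 -405.6    3.6] rect 481.0 -410.7 size 159 62 ang 5.0 z5-95 [-1.  9.]
blue px [244. 198.] n 24 mean [ 547.4 -138.7   18.6] rect 547.5 -138.7 size 18 11 ang 88.4 z5-95 [13. 22.]
white px [112. 228.] n 5035 mean [461.1 355.6   1.8] rect 380.6 340.8 size 424 293 ang 179.8 z5-95 [-573.   39.]
bar px [ 79. 190.] n 35 mean [581.  396.5 155.1] rect 582.5 403.7 size 67 10 ang 89.3 z5-95 [ 70. 165.]
bar px [137. 238.] n 374 mean [430.3 228.9  42.1] rect 407.2 236.8 size 219 38 ang 165.8 z5-95 [29. 67.]
bar px [ 83. 282.] n 141 mean [283.5 387.5 132.2] rect 284.5 396.0 size 59 21 ang 69.3 z5-95 [ 36. 145.]
handle px [322. 214.] n 67 mean [ 484.9 -408.4   44.1] rect 484.6 -410.4 size 43 18 ang 13.1 z5-95 [38. 49.]
```

View pics/crop1.png

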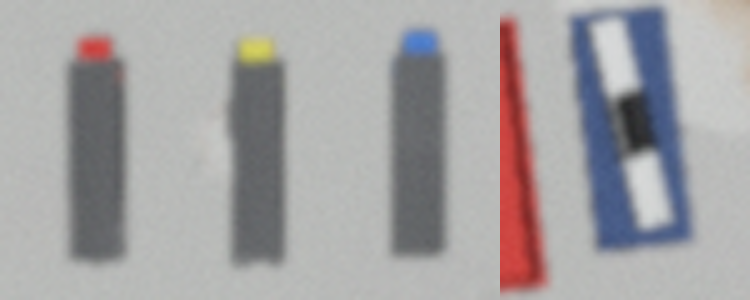

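The crop shows the three dark plates, tabs at the far end, and on the blue pad the white bar with a black grip, skewed relative to the pad. The purple one is excluded. Moving toward the straightedge.

```bash
T='python3 -m creep'
python3 -m creep '[[[-0.04,-0.03,0],0,1],[[-0.08,-0.06,0],0,1],[[-0.12,-0.09,0],0,1],[[-0.16,-0.12,0],0,1],[[-0.2,-0.147,0],0,1],[[-0.23,-0.17,0],0,1],[[-0.25,-0.18,0],0,1],[[-0.25,-0.18,0],0,1]]' 40
python3 -m creep '[[[-0.04,-0.03,0],-6,1],[[-0.08,-0.06,0],-12,1],[[-0.12,-0.09,0],-17,1],[[-0.15,-0.114,0],-17,1],[[-0.15,-0.114,0],-17,1],[[-0.15,-0.114,0],-17,1],[[-0.15,-0.114,0],-17,1],[[-0.15,-0.114,0],-17,1]]'
python3 -c "
from h import *
s,r=st();print(s['eef_pos'],r.round(3),s['joint_pos'].round(2))"
```

```text
t: 0.77
eef_pos: [370.7, 349.9, 198.6]
ee_rot: [0.465, 3.106, -0.002]
force: [-0.9, 0.4, -0.4]
opening: 85.5
gripper_force: 0.0
t: 1.43
eef_pos: [477.7, 201.2, 198.4]
ee_rot: [0.004, -3.14, -0.0]
force: [0.2, 0.3, 0.3]
opening: 85.2
gripper_force: 0.0
[477.72185048 201.19797101 198.37633837] [[-1.    -0.003 -0.002]
 [-0.003  1.     0.   ]
 [ 0.002  0.    -1.   ]] [ 0.18  0.39  1.7   0.    1.06 -1.39]
```

```bash
python3 -m creep '[[[0,-0.04,-0.01],0,1],[[0,-0.08,-0.02],0,1],[[0,-0.12,-0.03],0,1],[[0,-0.16,-0.04],0,1],[[0,-0.2,-0.05],0,1],[[0,-0.24,-0.05],0,1],[[0,-0.28,-0.05],0,1],[[0,-0.3,-0.05],0,1]]' | head -2
python3 -m creep '[[[0,-0.04,0],0,1],[[0,-0.08,0],0,1],[[0,-0.12,0],0,1],[[0,-0.16,0],0,1],[[0,-0.2,0],0,1],[[0,-0.24,0],0,1],[[0,-0.28,0],0,1],[[0,-0.31,0],0,1]]' |head -2
python3 -m creep '[[[0,0,0],0,1],[[0,0,0],0,1],[[0,0,0],0,1],[[0,0,0],0,1],[[0,0,0],0,1],[[0,0,0],0,1],[[0,0,0],0,1],[[0,0,0],0,1]]'
python3 - <<'E'
from meas import *
p,d,m=snap('wrist','w1.png');w=cloud(d,m);np.savez('w1.npz',p=p,w=w)
z=w[...,2];s,r=st();print(s['eef_pos'],r.round(3))
E=np.array(m['extrinsics']);print('cam',-E[:3,:3].T@E[:3,3])
near=np.hypot(w[...,0]-485,w[...,1]+409)<120
comp(w,near&(z>36)&(z<55),'handle')
hsv=cv2.cvtColor(p,cv2.COLOR_RGB2HSV)
comp(w,near&(z>4)&(z<22)&(hsv[...,1]<50)&(hsv[...,2]>120),'bar')
comp(w,near&(hsv[...,1]>90)&(hsv[...,0]>95)&(hsv[...,0]<125),'pad')
E
```

```text
t: 2.1
eef_pos: [479.6, -101.2, 249.2]
t: 2.77
eef_pos: [481.0, -410.2, 248.5]
t: 3.43
eef_pos: [480.7, -408.4, 249.1]
ee_rot: [-0.006, 3.141, -0.0]
force: [0.0, 0.4, -0.3]
opening: 85.2
gripper_force: 0.0
[ 480.60504136 -408.64028604  249.03190271] [[-1.    -0.003  0.   ]
 [-0.003  1.    -0.   ]
 [-0.    -0.    -1.   ]]
cam [ 412.00251177 -408.18239727  423.69845996]
handle px [255. 169.] n 328 mean [ 486.4 -409.9   45.5] rect 487.2 -410.0 size 44 16 ang 11.9 z5-95 [43. 47.]
bar px [249. 136.] n 573 mean [ 442.1 -420.8    9.6] rect 456.3 -416.7 size 87 24 ang 11.7 z5-95 [ 8. 11.]
bar px [262. 194.] n 419 mean [ 536.7 -398.5    9.9] rect 531.8 -400.4 size 60 25 ang 11.8 z5-95 [ 8. 11.]
pad px [254. 155.] n 2785 mean [ 470.8 -413.4    3.7] rect 482.7 -411.4 size 167 68 ang 5.1 z5-95 [2. 5.]
```

View pics/w1.png

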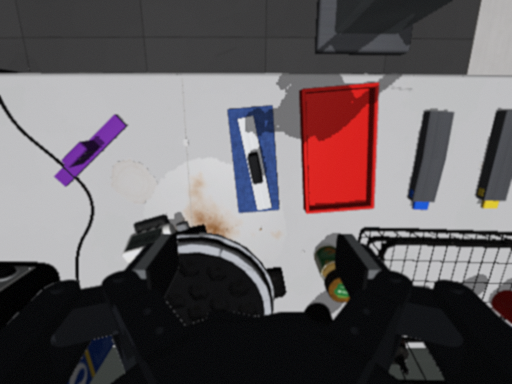

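The wrist view shows the real straightedge at (255,160) on its pad, the purple decoy at (90,150), and the blue and yellow plates on the right. Grasping the real one.

```bash
python3 -m creep '[[[-0.0065,-0.0015,0.04],-6,0.6],[[-0.0065,-0.0015,0.08],-11.8,0.6],[[-0.0065,-0.0015,0.12],-11.8,0.6],[[-0.0065,-0.0015,0.16],-11.8,0.6],[[-0.0065,-0.0015,0.195],-11.8,0.6],[[-0.0065,-0.0015,0.215],-11.8,0.6],[[-0.0065,-0.0015,0.228],-11.8,0.6],[[-0.0065,-0.0015,0.234],-11.8,0.6]]' 40
python3 -m creep '[[[0,0,0],0,0.6],[[0,0,0],0,0],[[0,0,0],0,0],[[0,0,0],0,0],[[0,0,0],0,0],[[0,0,0],0,0],[[0,0,0],0,0],[[0,0,0],0,0]]'
python3 -m creep '[[[0,0,-0.01],0,0],[[0,0,-0.03],0,0],[[0,0,-0.05],0,0],[[0,0,-0.07],0,0],[[0,0,-0.08],0,0],[[0,0,-0.08],0,0],[[0,0,-0.08],0,0],[[0,0,-0.08],0,0]]'
```

```text
t: 4.15
eef_pos: [486.2, -409.7, 12.7]
ee_rot: [0.327, -3.123, -0.004]
force: [0.2, 0.2, -0.0]
opening: 50.8
gripper_force: 0.0
t: 4.82
eef_pos: [487.0, -410.6, 15.2]
ee_rot: [-0.327, 3.124, -0.001]
force: [0.4, 0.5, -0.5]
opening: 0.5
gripper_force: 0.0
t: 5.48
eef_pos: [486.3, -409.8, 93.9]
ee_rot: [0.327, -3.123, -0.003]
force: [-0.3, -0.6, -0.2]
opening: 0.0
gripper_force: 0.0
```

```bash
python3 -m creep '[[[0,0,-0.04],0,1],[[0,0,-0.08],0,1],[[0,0,-0.11],0,1],[[0,0,-0.11],0,1],[[0,0,-0.11],0,1],[[0,0,-0.11],0,1],[[0,0,-0.11],0,1],[[0,0,-0.11],0,1]]' | head -2
python3 - <<'E'
from meas import *
p,d,m=snap('wrist','w2.png');w=cloud(d,m)
z=w[...,2];s,r=st();print(s['eef_pos'],r.round(3))
near=np.hypot(w[...,0]-485,w[...,1]+409)<150
comp(w,near&(z>36)&(z<55),'handle')
E
```

```text
t: 6.15
eef_pos: [486.0, -409.4, 202.4]
[ 486.16897245 -409.61840654  202.67814951] [[-0.978 -0.207 -0.003]
 [-0.207  0.978  0.003]
 [ 0.002  0.004 -1.   ]]
handle px [255. 172.] n 430 mean [ 486.  -410.3   45.4] rect 486.7 -410.1 size 43 16 ang 11.8 z5-95 [43. 47.]
handle px [161. 220.] n 15 mean [ 579.6 -522.7   37.1] rect 581.0 -521.8 size 9 4 ang 35.9 z5-95 [36. 38.]
handle px [202. 246.] n 690 mean [ 600.3 -460.1   46.2] rect 605.8 -459.0 size 118 17 ang 68.0 z5-95 [38. 54.]
```

View pics/w2.png

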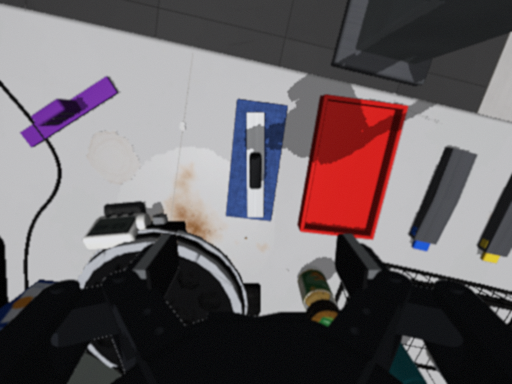

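Run:
```python
from meas import *
s,r=st();p,d,m=snap('wrist');w=cloud(d,m)
E=np.array(m['extrinsics']);K=np.array(m['intrinsics']);print(E.round(3),K,m['dist_coeffs'],s['eef_pos'])
def proj(P):
    c=E[:3,:3]@np.array(P)+E[:3,3]; q=cv2.projectPoints(np.array([[c[0],-c[1],-c[2]]]),np.zeros(3),np.zeros(3),K,np.array(m['dist_coeffs'],float))[0]; return q.ravel().round(),-c[2]
print('tcp',proj(s['eef_pos']),'handle',proj([486,-410,46]))
for u,v in((172,240),(165,250),(345,240),(350,250),(160,275),(360,270),(255,330)): print(u,v,w[v,u].round(0),d[v,u])
```

```text
[[-2.08000e-01  9.78000e-01  4.00000e-03  5.00465e+02]
 [-9.41000e-01 -1.99000e-01 -2.73000e-01  4.13795e+02]
 [-2.67000e-01 -6.00000e-02  9.62000e-01 -2.76726e+02]
 [ 0.00000e+00  0.00000e+00  0.00000e+00  1.00000e+00]] [[264.37747095   0.         256.51833937]
 [  0.         264.37747095 191.31670295]
 [  0.           0.           1.        ]] [-0.01016744  0.          0.          0.          0.        ] [ 486.16897245 -409.61840654  202.67814951]
tcp (array([256., 217.]), np.float64(186.75755857197274)) handle (array([256., 172.]), np.float64(337.3936051501074))
172 240 [ 487. -453.  255.] 133.69359
165 250 [ 487. -453.  266.] 123.99159
345 240 [ 468. -369.  259.] 129.63393
350 250 [ 468. -370.  269.] 120.648926
160 275 [ 494. -451.  275.] 116.78975
360 270 [ 470. -369.  282.] 108.831406
255 330 [ 476. -412.  317.] 74.47918
```

```bash
cat > tip.py <<'E'
from meas import *
s,r=st();p,d,m=snap('wrist');w=cloud(d,m);print(s['eef_pos'],s['opening'])
q=w[np.isfinite(w[...,2])&(d<230)]; t=(q-s['eef_pos'])@r
t=t[np.hypot(t[:,0],t[:,1])<75]
for lab,k in(('L',t[:,1]<0),('R',t[:,1]>0)):
    a=t[k]; a=a[a[:,2]>np.percentile(a[:,2],99.5)-4]; print(lab,a.min(0).round(1),a.max(0).round(1),len(a))
E
python3 tip.py
python3 -m creep '[[[0,0,0],0,0],[[0,0,0],0,0],[[0,0,0],0,0],[[0,0,0],0,0],[[0,0,0],0,0],[[0,0,0],0,0],[[0,0,0],0,0],[[0,0,0],0,0]]' | head -2
python3 tip.py
```

```text
[ 486.36928579 -409.84375959  203.05148157] 85.43800548388761
L [-12.  -54.7 -54. ] [ 10.4 -41.7 -44. ] 259
R [-12.   42.6 -54.1] [ 10.4  55.8 -44.9] 262
t: 6.97
eef_pos: [487.0, -410.5, 204.9]
[ 486.96691495 -410.49829898  204.87740524] 0.0659980193100466
L [  5.  -13.3 -48.6] [ 10.5  -0.5 -35.7] 198
R [  5.4   0.1 -47.8] [ 10.5  13.9 -35.3] 198
```

The fingers closed above the grip: the wrist depth shows the tips really sit about 35 mm behind the reported TCP. I'll use that offset (tip z = reported z + 35) and watch the force.

```bash
python3 -m creep '[[[0,0,0.03],0,0.6],[[0,0,0.07],0,0.6],[[0,0,0.11],0,0.6],[[0,0,0.14],0,0.6],[[0,0,0.165],0,0.6],[[0,0,0.18],0,0.6],[[0,0,0.19],0,0.6],[[0,0,0.195],0,0.6]]' 40
python3 -m creep '[[[0,0,0.003],0,0.6],[[0,0,0.006],0,0.6],[[0,0,0.01],0,0.6],[[0,0,0.014],0,0.6],[[0,0,0.018],0,0.6],[[0,0,0.022],0,0.6],[[0,0,0.026],0,0.6],[[0,0,0.026],0,0.6]]'
python3 -m creep '[[[0,0,0],0,0],[[0,0,0],0,0],[[0,0,0],0,0],[[0,0,0],0,0],[[0,0,0],0,0],[[0,0,0],0,0],[[0,0,0],0,0],[[0,0,0],0,0]]'
python3 -c "
from h import *
print(snap('wrist','w3.png')[1].shape)"
```

```text
t: 7.68
eef_pos: [486.4, -409.9, 8.2]
ee_rot: [0.327, -3.123, -0.003]
force: [0.7, 0.7, 0.6]
opening: 51.4
gripper_force: 0.0
t: 8.35
eef_pos: [486.5, -410.0, -17.1]
ee_rot: [0.327, -3.124, -0.002]
force: [-1.0, -0.1, 0.7]
opening: 51.7
gripper_force: 0.0
t: 9.02
eef_pos: [487.2, -410.7, -15.9]
ee_rot: [-0.327, 3.124, -0.001]
force: [0.2, 0.6, 1.9]
opening: 15.6
gripper_force: 39.3
(384, 512)
```

View pics/w3.png

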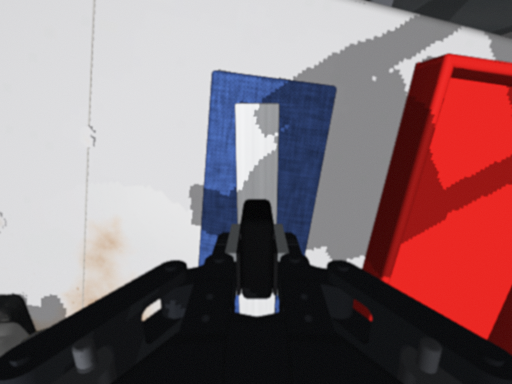

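Gripped, 15.6 mm across the black grip. Lift, straighten and go over the red plate.

```bash
python3 -m creep '[[[0,0,-0.02],0,0],[[0,0,-0.05],0,0],[[0,0,-0.09],0,0],[[0,0,-0.13],4,0],[[0,0,-0.17],8,0],[[0,0,-0.21],11.8,0],[[0,0,-0.25],11.8,0],[[0,0,-0.266],11.8,0]]' | head -2
python3 -m creep '[[[0.002,0.03,0],0,0],[[0.004,0.06,0],0,0],[[0.006,0.1,0],0,0],[[0.008,0.14,0],0,0],[[0.01,0.18,0],0,0],[[0.012,0.21,0],0,0],[[0.013,0.24,0],0,0],[[0.014,0.25,0],0,0]]' | head -2
python3 -m creep '[[[0,0.03,0],0,0],[[0,0.06,0],0,0],[[0,0.1,0],0,0],[[0,0.14,0],0,0],[[0,0.18,0],0,0],[[0,0.21,0],0,0],[[0,0.24,0],0,0],[[0,0.25,0],0,0]]' | head -2
python3 -m creep '[[[0,0,0],0,0],[[0,0,0],0,0],[[0,0,0],0,0],[[0,0,0],0,0],[[0,0,0],0,0],[[0,0,0],0,0],[[0,0,0],0,0],[[0,0,0],0,0]]'
cat > plate.py <<'E'
# plate pose via wrist cam: python3 plate.py x y [name]
import sys
from meas import *
s,r=st();p,d,m=snap('wrist',sys.argv[3] if len(sys.argv)>3 else None);w=cloud(d,m);z=w[...,2]
X,Y=float(sys.argv[1]),float(sys.argv[2])
print(s['eef_pos'],r[:,0].round(3),s['joint_pos'].round(2))
near=(np.abs(w[...,0]-X)<125)&(np.abs(w[...,1]-Y)<50)
comp(w,near&(z>12)&(z<32),'plate')
g=near&(z>17)&(z<32)&(np.abs(w[...,0]-X)<85)
q=w[g]
for x0 in range(int(X)-80,int(X)+85,20):
    k=np.abs(q[:,0]-x0)<4
    if k.sum()>5: print(x0,'z',np.median(q[k,2]).round(1),'y',((np.percentile(q[k,1],2)+np.percentile(q[k,1],98))/2).round(1),k.sum())
hsv=cv2.cvtColor(p,cv2.COLOR_RGB2HSV)
comp(w,near&(z>5)&(z<32)&(hsv[...,1]>110),'tab')
comp(w,(z>-10+0*z)&(d<230)&(z>s['eef_pos'][2]+12)&(z<s['eef_pos'][2]+30)&(hsv[...,2]>90),'edge')
E
python3 plate.py 473 88 w4.png
```

```text
t: 9.73
eef_pos: [488.6, -412.3, 256.1]
t: 10.4
eef_pos: [470.3, -155.8, 249.3]
t: 11.07
eef_pos: [470.7, 92.6, 249.5]
t: 11.73
eef_pos: [471.6, 89.0, 249.8]
ee_rot: [-0.003, 3.142, -0.0]
force: [0.4, -0.0, -1.2]
opening: 15.3
gripper_force: 39.5
[471.58929935  88.98715671 249.82835734] [-1.    -0.002 -0.   ] [-0.05  0.27  1.72 -0.    1.16 -1.62]
edge px [257. 153.] n 4316 mean [422.7  89.7 275.4] rect 431.1 89.5 size 70 24 ang 0.2 z5-95 [274. 276.]
edge px [257. 306.] n 584 mean [525.8  90.  275.6] rect 524.8 89.7 size 24 18 ang 89.6 z5-95 [275. 276.]
```

View pics/w4.png

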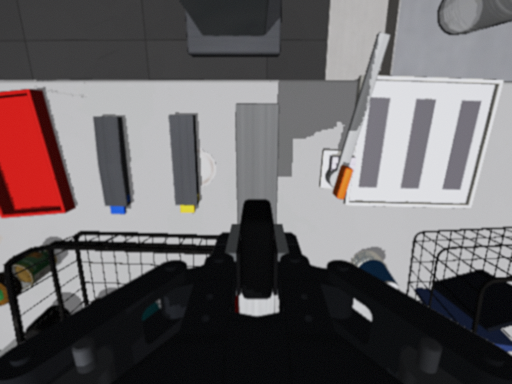

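The held bar at (257,150) hides the red plate; yellow (185,160), blue (115,160) and the carrier (420,140) are visible. I'll step sideways and measure everything at once.

```bash
python3 -m creep '[[[0,-0.02,0],0,0],[[0,-0.04,0],0,0],[[0,-0.057,0],0,0],[[0,-0.057,0],0,0],[[0,-0.057,0],0,0],[[0,-0.057,0],0,0],[[0,-0.057,0],0,0],[[0,-0.057,0],0,0]]' |head -2
cat > plates.py <<'E'
from meas import *
import sys
s,r=st();p,d,m=snap('wrist');w=cloud(d,m);z=w[...,2];hsv=cv2.cvtColor(p,cv2.COLOR_RGB2HSV)
X,Y=w[...,0],w[...,1]; print(s['eef_pos'])
g=(z>16)&(z<32)&(X>340)&(X<580)&(Y>-220)&(Y<150)&(d>260)
comp(w,g&(hsv[...,1]<70),'plate')
n,l,S,c=cv2.connectedComponentsWithStats((g&(hsv[...,1]<70)).astype(np.uint8))
for i in range(1,n):
    if S[i,4]<200: continue
    q=w[l==i];x=q[:,0];a,b=np.percentile(x,[1,99]);o=[]
    for x0 in np.linspace(a+5,b-5,9):
        k=np.abs(x-x0)<4
        if k.sum()>5:o.append((round(x0-(a+b)/2),np.median(q[k,2]).round(1)))
    print(c[i].round(),*o)
for n,lo,hi in(('y',20,35),('b',95,125),('r',0,6)): comp(w,(X>500)&(X<590)&(z>5)&(z<32)&(hsv[...,1]>110)&(hsv[...,0]>=lo)&(hsv[...,0]<=hi)&(Y>-220)&(Y<150)&(d>260),n)
np.savez('w5.npz',p=p,w=w)
E
python3 plates.py
python3 - <<'E'
from meas import *
f=np.load('w5.npz');p,w=f['p'],f['w'];z=w[...,2];hsv=cv2.cvtColor(p,cv2.COLOR_RGB2HSV);A=(w[...,1]>150)&(w[...,1]<440)
comp(w,A&(z>5)&(z<16)&(hsv[...,2]>140),'rim')
comp(w,A&(z>-2)&(z<8)&(hsv[...,1]<60)&(hsv[...,2]<115)&(w[...,0]>380),'greypad')
comp(w,A&(z>60)&(z<80),'wing')
comp(w,A&(z>28)&(z<50),'bar')
E
```

```text
t: 12.45
eef_pos: [471.5, 33.2, 249.8]
[471.51964142  33.19005583 249.80757003]
plate px [219. 159.] n 2115 mean [465.6 -22.7  21.6] rect 471.8 -23.1 size 140 36 ang 179.6 z5-95 [20. 23.]
plate px [146. 160.] n 2209 mean [ 468.6 -136.3   21.5] rect 473.7 -137.3 size 140 38 ang 178.5 z5-95 [19. 24.]
plate px [293. 162.] n 2106 mean [469.7  89.5  21.7] rect 475.2 89.9 size 139 36 ang 179.5 z5-95 [20. 23.]
[219. 159.] (-63, np.float64(21.5)) (-47, np.float64(21.5)) (-31, np.float64(21.6)) (-16, np.float64(21.5)) (0, np.float64(21.7)) (16, np.float64(21.6)) (31, np.float64(21.7)) (47, np.float64(21.6)) (63, np.float64(21.6))
[146. 160.] (-63, np.float64(19.9)) (-47, np.float64(20.7)) (-31, np.float64(21.6)) (-16, np.float64(22.4)) (0, np.float64(23.3)) (16, np.float64(22.6)) (31, np.float64(21.9)) (47, np.float64(21.0)) (63, np.float64(20.1))
[293. 162.] (-63, np.float64(21.6)) (-47, np.float64(21.7)) (-32, np.float64(21.7)) (-16, np.float64(21.6)) (0, np.float64(21.7)) (16, np.float64(21.6)) (32, np.float64(21.7)) (47, np.float64(21.8)) (63, np.float64(21.9))
y px [221. 208.] n 106 mean
[... 2578 characters left out ...]
.] n 324 mean [642.  269.9  37.8] rect 656.2 276.0 size 56 32 ang 150.6 z5-95 [29. 49.]
bar px [456. 264.] n 15 mean [638.4 365.7  37.4] rect 638.7 365.2 size 4 2 ang 71.0 z5-95 [29. 48.]
bar px [489. 283.] n 129 mean [674.3 429.9  40.3] rect 674.3 429.6 size 23 4 ang 107.1 z5-95 [29. 49.]
bar px [474. 291.] n 188 mean [686.1 405.9  41.2] rect 689.1 405.5 size 27 25 ang 80.1 z5-95 [30. 49.]
bar px [455. 294.] n 149 mean [695.7 375.6  37.2] rect 695.5 381.5 size 28 12 ang 104.8 z5-95 [29. 48.]
bar px [362. 309.] n 175 mean [723.5 217.3  43.7] rect 725.3 221.6 size 40 18 ang 59.2 z5-95 [32. 46.]
bar px [447. 309.] n 12 mean [727.4 370.3  36.7] rect 727.2 370.4 size 3 2 ang 69.0 z5-95 [30. 46.]
```

Depth already hints that blue is ridged (23.3 mm in the middle, 20 at the ends) while red and yellow are flat; I still do the rocking test. Laying the bar on red.

```bash
python3 -m creep '[[[-0.0035,0.03,0],0,0],[[-0.0035,0.0565,0.02],0,0],[[-0.0035,0.0565,0.06],0,0],[[-0.0035,0.0565,0.1],0,0],[[-0.0035,0.0565,0.14],0,0],[[-0.0035,0.0565,0.18],0,0],[[-0.0035,0.0565,0.2],0,0],[[-0.0035,0.0565,0.21],0,0]]' |head -2
python3 -m creep '[[[0,0,0.01],0,0],[[0,0,0.02],0,0],[[0,0,0.028],0,0],[[0,0,0.032],0,0],[[0,0,0.034],0,0],[[0,0,0.036],0,0],[[0,0,0.037],0,0],[[0,0,0.037],0,0]]'
python3 -m creep '[[[0,0,0],0,0.2],[[0,0,0],0,0.3],[[0,0,0],0,0.45],[[0,0,0],0,0.6],[[0,0,0],0,0.6],[[0,0,-0.03],0,0.6],[[0,0,-0.06],0,0.6],[[0,0,-0.06],0,0.6]]'
```

```text
t: 13.17
eef_pos: [472.9, 89.5, 36.8]
t: 13.83
eef_pos: [475.3, 88.9, 3.1]
ee_rot: [-0.004, 3.141, -0.0]
force: [-0.4, -0.1, -0.9]
opening: 15.6
gripper_force: 39.7
t: 14.5
eef_pos: [478.0, 89.0, 66.5]
ee_rot: [-0.005, 3.134, -0.001]
force: [0.5, -0.3, 0.2]
opening: 51.4
gripper_force: 0.0
```

```bash
cat > edge.py <<'E'
# profile of bar top: python3 edge.py xc yc
import sys
from meas import *
s,r=st();p,d,m=snap('wrist');w=cloud(d,m);z=w[...,2];xc,yc=map(float,sys.argv[1:3])
hsv=cv2.cvtColor(p,cv2.COLOR_RGB2HSV);o=[]
print('tcp',s['eef_pos'].round(1),'F',s['force'].round(1))
b=(abs(w[...,0]-xc)<90)&(abs(w[...,1]-yc)<25)&(hsv[...,2]>125)&(hsv[...,1]<60)&(z>20)&(z<42)
q=w[b]
for x0 in range(-76,80,8):
    k=abs(q[:,0]-xc-x0)<4
    if k.sum()>6:o.append((x0,q[k,2].mean().round(1)))
print(*[f'{a}:{c}' for a,c in o])
comp(w,b,'bar')
comp(w,(abs(w[...,0]-xc)<60)&(abs(w[...,1]-yc)<30)&(z>57)&(z<70)&(d>180),'handle')
E
python3 -m creep '[[[-0.02,0,0],0,0],[[-0.04,0,0],0,0],[[-0.055,0,0],0,0],[[-0.055,0,0],0,0],[[-0.055,0,0.02],0,0],[[-0.055,0,0.045],0,0],[[-0.055,0,0.058],0,0],[[-0.055,0,0.064],0,0]]'
python3 edge.py 475 89
python3 -m creep '[[[0,0,0.001],0,0],[[0,0,0.002],0,0],[[0,0,0.003],0,0],[[0,0,0.004],0,0],[[0,0,0.005],0,0],[[0,0,0.005],0,0],[[0,0,0.005],0,0],[[0,0,0.005],0,0]]'
python3 edge.py 475 89
```

```text
t: 15.17
eef_pos: [526.8, 89.2, -3.4]
ee_rot: [0.005, -3.136, -0.0]
force: [0.1, 0.1, -0.4]
opening: -0.1
gripper_force: 0.0
tcp [526.8  89.2  -3.4] F [ 0.1  0.1 -0.4]
-68:27.3 -60:27.4 -52:27.3 -44:27.4 -36:27.4 -28:27.3 -20:27.0 -12:23.6 -4:23.9 4:21.0 28:27.8 36:27.6 44:27.7 52:25.7 60:20.7
bar px [256.  49.] n 4715 mean [426.6  89.2  27.4] rect 429.9 88.9 size 49 23 ang 0.4 z5-95 [26. 29.]
bar px [223.  48.] n 22 mean [425.1  72.2  20.7] rect 425.0 72.2 size 10 0 ang 178.3 z5-95 [20. 22.]
bar px [224.  86.] n 12 mean [442.9  72.2  21.2] rect 442.8 72.2 size 5 0 ang 178.5 z5-95 [20. 22.]
bar px [225. 136.] n 20 mean [469.   72.1  21.4] rect 469.1 72.0 size 10 0 ang 177.9 z5-95 [21. 23.]
bar px [256. 216.] n 737 mean [514.   89.5  27.7] rect 514.1 89.6 size 22 19 ang 90.9 z5-95 [27. 29.]
bar px [227. 240.] n 17 mean [532.9  71.3  21.1] rect 533.0 71.4 size 11 0 ang 178.2 z5-95 [20. 22.]
t: 15.88
eef_pos: [530.6, 89.1, -4.5]
ee_rot: [-0.005, 3.14, -0.0]
force: [-1.5, -0.1, 8.9]
opening: -0.2
gripper_force: 4.3
tcp [530.6  89.1  -4.5] F [-1.5 -0.1  8.9]
-68:27.1 -60:27.3 -52:27.4 -44:27.3 -36:27.4 -28:27.4 -20:25.5 -12:22.9 4:21.1 12:23.3 28:27.8 36:27.7 44:27.7 52:27.7 60:21.6 68:21.2
bar px [256.  45.] n 4376 mean [428.7  89.1  27.4] rect 432.1 89.0 size 45 23 ang 0.3 z5-95 [26. 29.]
bar px [222.  11.] n 19 mean [412.5  72.4  21.3] rect 412.7 72.4 size 7 0 ang 177.8 z5-95 [20. 23.]
bar px [223.  53.] n 15 mean [431.2  72.3  21.3] rect 431.2 72.3 size 6 0 ang 177.7 z5-95 [21. 23.]
bar px [256. 212.] n 984 mean [515.2  89.6  27.7] rect 515.1 89.5 size 23 22 ang 179.6 z5-95 [27. 29.]
```

Pressed at the red end with 8.9 N: the bar stays flat (27.3 and 27.7 mm). Now the other end.

```bash
python3 -m creep '[[[0,0,-0.03],0,0],[[0,0,-0.055],0,0],[[0.03,0,-0.055],0,0],[[0.07,0,-0.055],0,0],[[0.11,0,-0.055],0,0],[[0.11,0,-0.055],0,0],[[0.11,0,-0.03],0,0],[[0.11,0,-0.012],0,0]]' |head -2
python3 -m creep '[[[0,0,0.006],0,0],[[0,0,0.009],0,0],[[0,0,0.01],0,0],[[0,0,0.011],0,0],[[0,0,0.012],0,0],[[0,0,0.012],0,0],[[0,0,0.012],0,0],[[0,0,0.012],0,0]]'
python3 edge.py 475 89
```

```text
t: 16.6
eef_pos: [420.7, 88.8, 6.4]
t: 17.27
eef_pos: [420.4, 88.8, -4.5]
ee_rot: [-0.005, 3.14, -0.0]
force: [-1.9, -0.2, 10.6]
opening: -0.0
gripper_force: 5.3
tcp [420.4  88.8  -4.5] F [-1.9 -0.2 10.6]
-76:27.7 -68:27.6 -60:27.5
bar px [257. 216.] n 739 mean [406.9  89.6  27.6] rect 408.6 89.4 size 22 16 ang 89.5 z5-95 [27. 29.]
```

Red lies still at both ends, so it is good. Regrip the bar and carry it to yellow.

```bash
python3 -m creep '[[[0,0,-0.03],0,0],[[0,0,-0.065],0,0.3],[[-0.02,0,-0.065],0,0.6],[[-0.055,0,-0.065],0,0.6],[[-0.055,0,-0.065],0,0.6],[[-0.055,0,-0.04],0,0.6],[[-0.055,0,-0.015],0,0.6],[[-0.055,0,-0.009],0,0.6]]' |head -2
python3 -m creep '[[[0,0,0],0,0.5],[[0,0,0],0,0],[[0,0,0],0,0],[[0,0,0],0,0],[[0,0,0],0,0],[[0,0,0],0,0],[[0,0,0],0,0],[[0,0,-0.01],0,0]]' 40
python3 -m creep '[[[0,0,-0.03],0,0],[[0,0,-0.06],0,0],[[0,0,-0.09],0,0],[[0.002,-0.02,-0.09],0,0],[[0.004,-0.056,-0.09],0,0],[[0.004,-0.056,-0.09],0,0],[[0.004,-0.056,-0.09],0,0],[[0.004,-0.056,-0.09],0,0]]'
```

```text
t: 17.98
eef_pos: [474.0, 88.9, 1.3]
t: 18.65
eef_pos: [474.3, 89.0, 12.6]
ee_rot: [0.004, -3.14, -0.0]
force: [-0.5, 0.4, -2.1]
opening: 15.3
gripper_force: 39.0
t: 19.32
eef_pos: [470.8, 33.0, 103.1]
ee_rot: [0.003, -3.141, -0.001]
force: [-0.3, -0.8, -1.0]
opening: 15.0
gripper_force: 39.4
```

```bash
python3 plates.py | grep -v ' r px'
```

```text
[470.75839545  32.98310644 103.11350212]
plate px [ 92. 209.] n 2919 mean [ 494.4 -135.7   22.1] rect 489.3 -137.1 size 108 38 ang 178.2 z5-95 [19. 24.]
plate px [311. 208.] n 2830 mean [492.9  90.   21.7] rect 495.8 89.6 size 99 36 ang 179.6 z5-95 [21. 23.]
plate px [201. 207.] n 2765 mean [492.3 -23.4  21.7] rect 495.2 -23.5 size 90 36 ang 179.4 z5-95 [20. 23.]
[ 92. 209.] (-40, np.float64(22.1)) (-30, np.float64(23.1)) (-20, np.float64(23.5)) (-10, np.float64(22.8)) (0, np.float64(22.3)) (10, np.float64(21.8)) (20, np.float64(21.2)) (30, np.float64(20.8)) (40, np.float64(20.2))
[311. 208.] (-40, np.float64(21.5)) (-30, np.float64(21.8)) (-20, np.float64(21.8)) (-10, np.float64(21.7)) (0, np.float64(21.8)) (10, np.float64(21.8)) (20, np.float64(21.8)) (30, np.float64(21.9)) (40, np.float64(21.8))
[201. 207.] (-38, np.float64(21.6)) (-28, np.float64(21.7)) (-19, np.float64(21.7)) (-9, np.float64(21.7)) (0, np.float64(21.7)) (9, np.float64(21.6)) (19, np.float64(21.8)) (28, np.float64(21.8)) (38, np.float64(21.8))
y px [202. 254.] n 160 mean [547.5 -27.1  17.8] rect 548.3 -25.7 size 19 15 ang 76.9 z5-95 [17. 19.]
b px [116. 238.] n 68 mean [ 532.5 -120.7   12.4] rect 532.1 -120.6 size 14 1 ang 1.0 z5-95 [ 7. 17.]
b px [101. 255.] n 229 mean [ 549.9 -137.7   17.9] rect 549.5 -137.3 size 25 15 ang 88.2 z5-95 [17. 20.]
r px [ 33. 251.] n 30 mean [ 548.8 -219.3   11.2] rect 548.2 -219.1 size 7 2 ang 0.9 z5-95 [ 7. 16.]
r px [ 24. 254.] n 31 mean [ 547.3 -219.4   21.8] rect 546.1 -219.4 size 10 1 ang 1.8 z5-95 [17. 25.]
r px [311. 257.] n 93 mean [551.4  94.2  17.8] rect 551.8 91.9 size 17 15 ang 87.1 z5-95 [17. 19.]
```

```bash
python3 -m creep '[[[-0.001,-0.03,0],0,0],[[-0.001,-0.056,0],0,0],[[-0.001,-0.056,0.03],0,0],[[-0.001,-0.056,0.06],0,0],[[-0.001,-0.056,0.085],0,0],[[-0.001,-0.056,0.095],0,0],[[-0.001,-0.056,0.099],0,0],[[-0.001,-0.056,0.099],0,0]]' |head -4
python3 -m creep '[[[0,0,0],0,0.2],[[0,0,0],0,0.3],[[0,0,0],0,0.45],[[0,0,0],0,0.6],[[0,0,0],0,0.6],[[0,0,-0.03],0,0.6],[[0,0,-0.06],0,0.6],[[0,0,-0.06],0,0.6]]' | head -2
python3 -m creep '[[[-0.02,0,0],0,0],[[-0.04,0,0],0,0],[[-0.055,0,0],0,0],[[-0.055,0,0],0,0],[[-0.055,0,0.02],0,0],[[-0.055,0,0.045],0,0],[[-0.055,0,0.058],0,0],[[-0.055,0,0.064],0,0]]' | head -4
python3 -m creep '[[[0,0,0.001],0,0],[[0,0,0.002],0,0],[[0,0,0.003],0,0],[[0,0,0.004],0,0],[[0,0,0.005],0,0],[[0,0,0.005],0,0],[[0,0,0.005],0,0],[[0,0,0.005],0,0]]'
python3 edge.py 472 -23 | grep -v 'n [123].$'
```

```text
t: 20.03
eef_pos: [471.6, -21.9, 4.2]
ee_rot: [0.007, -3.14, -0.001]
force: [0.5, 0.3, -0.8]
t: 20.7
eef_pos: [475.2, -23.7, 67.4]
t: 21.37
eef_pos: [524.3, -22.3, -2.3]
ee_rot: [0.004, -3.136, -0.002]
force: [0.1, -0.2, 0.7]
t: 22.03
eef_pos: [527.9, -23.1, -4.4]
ee_rot: [-0.005, 3.14, -0.001]
force: [-0.1, 0.5, 5.5]
opening: -0.1
gripper_force: 3.0
tcp [527.9 -23.1  -4.4] F [-0.1  0.5  5.5]
-68:26.8 -60:27.3 -52:27.3 -44:27.3 -36:27.3 -28:27.3 -20:26.3 -12:25.8 -4:24.8 4:25.7 12:25.2 20:26.0 28:27.7 36:27.7 44:27.6 52:26.8 60:20.9
bar px [257.  46.] n 4451 mean [426.1 -22.5  27.4] rect 441.0 -22.4 size 71 24 ang 0.2 z5-95 [26. 29.]
bar px [222.  78.] n 16 mean [440.1 -40.8  21. ] rect 440.1 -40.8 size 7 0 ang 178.1 z5-95 [21. 22.]
bar px [223. 132.] n 31 mean [467.9 -41.1  21.3] rect 468.1 -41.1 size 16 0 ang 177.8 z5-95 [20. 22.]
bar px [239. 159.] n 32 mean [481.9 -32.2  27.4] rect 482.5 -32.4 size 10 1 ang 179.5 z5-95 [26. 29.]
bar px [224. 166.] n 19 mean [487.1 -41.1  21.4] rect 486.9 -41.1 size 10 0 ang 178.5 z5-95 [20. 22.]
bar px [258. 210.] n 1145 mean [511.3 -21.1  27.6] rect 506.3 -21.2 size 36 23 ang 179.5 z5-95 [27. 29.]
bar px [225. 227.] n 17 mean [525.  -41.7  21.3] rect 524.7 -41.7 size 11 0 ang 178.4 z5-95 [20. 22.]
```

```bash
python3 -m creep '[[[0,0,0.0005],0,0],[[0,0,0.001],0,0],[[0,0,0.001],0,0],[[0,0,0.001],0,0],[[0,0,0.001],0,0],[[0,0,0.001],0,0],[[0,0,0.001],0,0],[[0,0,0.001],0,0]]' | grep force
python3 edge.py 472 -23 | sed -n 2p
python3 -m creep '[[[0,0,-0.03],0,0],[[0,0,-0.055],0,0],[[0.03,0,-0.055],0,0],[[0.07,0,-0.055],0,0],[[0.11,0,-0.055],0,0],[[0.11,0,-0.055],0,0],[[0.11,0,-0.03],0,0],[[0.11,0,-0.012],0,0]]' |head -2
python3 -m creep '[[[0,0,0.006],0,0],[[0,0,0.009],0,0],[[0,0,0.01],0,0],[[0,0,0.011],0,0],[[0,0,0.012],0,0],[[0,0,0.012],0,0],[[0,0,0.012],0,0],[[0,0,0.012],0,0]]'
python3 edge.py 472 -23
```

```text
force: [-1.6, -0.6, 13.7]
gripper_force: 6.7
-68:26.8 -60:27.4 -52:27.3 -44:27.3 -36:27.4 -28:27.3 -20:26.2 -12:25.6 -4:25.1 4:25.2 12:25.4 20:25.3 28:27.7 36:27.6 44:27.6 52:26.9 60:20.9
t: 23.47
eef_pos: [417.6, -23.4, 5.9]
t: 24.13
eef_pos: [417.1, -23.1, -4.5]
ee_rot: [-0.005, 3.141, -0.001]
force: [-1.9, -0.3, 12.5]
opening: -0.3
gripper_force: 6.2
tcp [417.1 -23.1  -4.5] F [-1.9 -0.3 12.5]
-76:27.6 -68:27.6 -60:27.0 -52:21.0
bar px [258. 215.] n 837 mean [403.2 -21.1  27.6] rect 404.9 -21.6 size 22 17 ang 89.2 z5-95 [27. 29.]
bar px [227. 231.] n 27 mean [416.2 -40.6  21.6] rect 416.5 -40.6 size 18 0 ang 178.2 z5-95 [20. 22.]
```

Yellow also lies still. On to blue.

```bash
python3 -m creep '[[[0,0,-0.03],0,0],[[0,0,-0.065],0,0.3],[[-0.02,0,-0.065],0,0.6],[[-0.055,0,-0.065],0,0.6],[[-0.055,0,-0.065],0,0.6],[[-0.055,0,-0.04],0,0.6],[[-0.055,0,-0.015],0,0.6],[[-0.055,0,-0.009],0,0.6]]' |head -2
python3 -m creep '[[[0,0,0],0,0.5],[[0,0,0],0,0],[[0,0,0],0,0],[[0,0,0],0,0],[[0,0,0],0,0],[[0,0,0],0,0],[[0,0,0],0,0],[[0,0,-0.01],0,0]]' 40
python3 -m creep '[[[0,0,-0.03],0,0],[[0,0,-0.06],0,0],[[0,0,-0.09],0,0],[[0,-0.02,-0.09],0,0],[[0,-0.058,-0.09],0,0],[[0,-0.058,-0.09],0,0],[[0,-0.058,-0.09],0,0],[[0,-0.058,-0.09],0,0]]'
python3 plates.py | grep -v ' r px'
```

```text
t: 24.85
eef_pos: [471.4, -22.7, 1.3]
t: 25.52
eef_pos: [471.7, -22.9, 12.6]
ee_rot: [0.004, -3.14, -0.001]
force: [-0.1, -0.2, -0.8]
opening: 15.3
gripper_force: 39.1
t: 26.18
eef_pos: [471.7, -80.7, 103.0]
ee_rot: [0.003, -3.141, -0.001]
force: [-0.2, -0.5, -1.8]
opening: 15.3
gripper_force: 39.4
[471.69512268 -80.73987519 103.01074807]
plate px [419. 209.] n 3052 mean [494.7  87.7  21.8] rect 492.2 89.4 size 105 37 ang 0.1 z5-95 [19. 23.]
plate px [312. 207.] n 2735 mean [492.2 -23.4  21.7] rect 491.2 -23.6 size 100 36 ang 179.5 z5-95 [21. 23.]
plate px [200. 210.] n 2670 mean [ 495.3 -137.7   22.2] rect 495.1 -137.7 size 98 37 ang 178.5 z5-95 [20. 24.]
[419. 209.] (-41, np.float64(21.5)) (-31, np.float64(21.7)) (-21, np.float64(21.7)) (-10, np.float64(21.9)) (0, np.float64(21.9)) (10, np.float64(21.9)) (21, np.float64(21.9)) (31, np.float64(21.9)) (41, np.float64(22.0))
[312. 207.] (-38, np.float64(21.6)) (-29, np.float64(21.7)) (-19, np.float64(21.7)) (-10, np.float64(21.7)) (0, np.float64(21.8)) (10, np.float64(21.8)) (19, np.float64(21.7)) (29, np.float64(21.9)) (38, np.float64(21.8))
[200. 210.] (-38, np.float64(22.9)) (-28, np.float64(23.4)) (-19, np.float64(23.2)) (-9, np.float64(22.7)) (0, np.float64(22.2)) (9, np.float64(21.7)) (19, np.float64(21.3)) (28, np.float64(20.7)) (38, np.float64(20.2))
y px [310. 253.] n 145 mean [547.1 -21.1  18. ] rect 547.0 -22.5 size 19 15 ang 92.5 z5-95 [17. 22.]
b px [201. 254.] n 178 mean [ 549.1 -141.    18. ] rect 549.8 -139.4 size 21 15 ang 89.4 z5-95 [17. 20.]
r px [394. 239.] n 56 mean [533.3  71.5  13. ] rect 533.0 71.3 size 12 2 ang 179.7 z5-95 [ 7. 18.]
r px [408. 257.] n 195 mean [552.5  87.3  17.9] rect 552.3 88.5 size 23 11 ang 91.6 z5-95 [16. 19.]
```

```bash
python3 -m creep '[[[-0.002,-0.03,0],1.5,0],[[-0.002,-0.0565,0],1.5,0],[[-0.002,-0.0565,0.03],1.5,0],[[-0.002,-0.0565,0.06],1.5,0],[[-0.002,-0.0565,0.085],1.5,0],[[-0.002,-0.0565,0.094],1.5,0],[[-0.002,-0.0565,0.098],1.5,0],[[-0.002,-0.0565,0.098],1.5,0]]' |head -4
python3 -m creep '[[[0,0,0],0,0.2],[[0,0,0],0,0.3],[[0,0,0],0,0.45],[[0,0,0],0,0.6],[[0,0,0],0,0.6],[[0,0,-0.03],0,0.6],[[0,0,-0.06],0,0.6],[[0,0,-0.06],0,0.6]]' | head -2
python3 edge.py 474 -137 |sed -n 2,3p
python3 -m creep '[[[-0.02,0,0],0,0],[[-0.04,0,0],0,0],[[-0.055,0,0],0,0],[[-0.055,0,0],0,0],[[-0.055,0,0.02],0,0],[[-0.055,0,0.045],0,0],[[-0.055,0,0.058],0,0],[[-0.055,0,0.064],0,0]]' | head -4
python3 -m creep '[[[0,0,0.001],0,0],[[0,0,0.002],0,0],[[0,0,0.003],0,0],[[0,0,0.004],0,0],[[0,0,0.005],0,0],[[0,0,0.006],0,0],[[0,0,0.006],0,0],[[0,0,0.006],0,0]]'
python3 edge.py 474 -137 | grep -v 'n [123].$'
```

```text
t: 26.9
eef_pos: [473.0, -135.6, 5.6]
ee_rot: [-0.034, -3.138, -0.003]
force: [-1.5, 0.2, 2.8]
t: 27.57
eef_pos: [477.5, -139.0, 68.6]
-76:25.3 -68:25.6 -60:26.0 -52:26.5 -44:27.1 -36:27.6 -28:28.1 -20:28.5 -12:28.7 -4:29.0 4:27.7 12:28.2 20:28.7 28:28.7 36:31.3 44:31.5 52:31.5 60:32.8 68:33.4
bar px [260. 178.] n 3433 mean [ 442.2 -135.5   27.8] rect 471.3 -134.8 size 149 26 ang 178.4 z5-95 [25. 34.]
t: 28.28
eef_pos: [526.6, -137.6, -1.9]
ee_rot: [-0.037, -3.135, -0.004]
force: [-0.8, 0.2, 0.2]
t: 28.95
eef_pos: [529.8, -138.9, -5.0]
ee_rot: [0.036, 3.141, -0.0]
force: [-0.5, 0.3, -0.3]
opening: -0.1
gripper_force: 0.0
tcp [ 529.8 -138.9   -5. ] F [-0.5  0.3 -0.3]
-68:20.6 -60:32.2 -52:31.8 -44:31.3 -36:30.9 -28:30.6 -20:28.4 -12:27.9 -4:27.6 4:27.7 12:27.7 20:27.5 28:27.9 36:27.7 44:27.3 52:26.5 60:20.5
bar px [259.  79.] n 5868 mean [ 434.3 -135.2   31.3] rect 468.6 -135.9 size 116 25 ang 178.5 z5-95 [27. 33.]
bar px [221.  43.] n 34 mean [ 425.5 -153.7   20.8] rect 425.1 -153.6 size 13 1 ang 177.6 z5-95 [20. 22.]
bar px [223. 102.] n 98 mean [ 454.  -154.3   22.5] rect 452.9 -154.2 size 40 1 ang 178.5 z5-95 [21. 24.]
bar px [224. 154.] n 17 mean [ 481.2 -155.2   22.8] rect 481.3 -155.2 size 9 0 ang 175.7 z5-95 [22. 24.]
```

```bash
python3 -m creep '[[[0,0.002,0],0,0],[[0,0.002,0.0005],0,0],[[0,0.002,0.001],0,0],[[0,0.002,0.0015],0,0],[[0,0.002,0.002],0,0],[[0,0.002,0.0022],0,0],[[0,0.002,0.0022],0,0],[[0,0.002,0.0022],0,0]]' | grep -E 'force|eef'
python3 edge.py 474 -137 | sed -n 2p
```

```text
eef_pos: [529.8, -136.6, -5.6]
force: [-2.1, 2.6, 14.6]
gripper_force: 7.0
-60:32.6 -52:32.2 -44:31.6 -36:31.2 -28:30.7 -20:28.4 -12:28.1 -4:27.0 4:26.9 12:27.4 20:27.4 28:28.0 36:27.5 44:27.1 52:26.6
```

Blue rocked: the near end rose to 32.6 mm. Pressing the other end.

```bash
python3 -m creep '[[[0,0,-0.03],0,0],[[0,0,-0.055],0,0],[[0.03,0,-0.055],0,0],[[0.07,0,-0.055],0,0],[[0.11,0,-0.055],0,0],[[0.11,0,-0.055],0,0],[[0.11,0,-0.03],0,0],[[0.11,0,-0.012],0,0]]' |head -2
python3 -m creep '[[[0,0,0.003],0,0],[[0,0,0.006],0,0],[[0,0,0.008],0,0],[[0,0,0.01],0,0],[[0,0,0.011],0,0],[[0,0,0.0115],0,0],[[0,0,0.0115],0,0],[[0,0,0.0115],0,0]]'
python3 edge.py 474 -137| grep -v 'n [123].$'
```

```text
t: 30.38
eef_pos: [419.9, -134.7, 4.7]
t: 31.05
eef_pos: [420.3, -134.5, -5.3]
ee_rot: [0.036, 3.139, -0.002]
force: [-0.4, 0.0, 11.1]
opening: 0.1
gripper_force: 5.7
tcp [ 420.3 -134.5   -5.3] F [-0.4  0.  11.1]
-76:25.3 -68:25.8 -60:26.0 -44:21.1
bar px [257. 212.] n 1153 mean [ 405.1 -133.4   25.7] rect 407.1 -133.5 size 23 21 ang 88.4 z5-95 [25. 27.]
bar px [225. 248.] n 17 mean [ 430.7 -153.7   21. ] rect 430.2 -153.6 size 11 0 ang 177.5 z5-95 [20. 22.]
```

Blue rocks, so it goes to scrap. Retrieve the bar for its pad.

```bash
python3 -m creep '[[[0,0,-0.03],0,0],[[0,0,-0.065],0,0.3],[[-0.02,0,-0.065],0,0.6],[[-0.052,0,-0.065],0,0.6],[[-0.052,0,-0.065],0,0.6],[[-0.052,0,-0.065],0,0.6],[[-0.052,0,-0.065],0,0.6],[[-0.052,0,-0.065],0,0.6]]' |head -2
python3 edge.py 474 -137|tail -2
```

```text
t: 31.77
eef_pos: [470.2, -134.7, 57.9]
bar px [233. 248.] n 22 mean [ 514.3 -155.9   21.2] rect 514.2 -155.9 size 21 0 ang 177.1 z5-95 [20. 22.]
handle px [255. 235.] n 557 mean [ 480.5 -135.3   65.8] rect 478.5 -135.0 size 24 16 ang 178.0 z5-95 [64. 67.]
```

```bash
python3 -m creep '[[[-0.001,0,0.02],0,0.6],[[-0.001,0,0.04],0,0.6],[[-0.001,0,0.05],0,0.6],[[-0.001,0,0.055],0,0.6],[[-0.001,0,0.055],0,0.6],[[-0.001,0,0.055],0,0.2],[[-0.001,0,0.055],0,0],[[-0.001,0,0.055],0,0]]' 40|head -2
python3 -m creep '[[[0,0,0],0,0],[[0,0,0],0,0],[[0,0,0],0,0],[[0,0,0],0,0],[[0,0,-0.03],0,0],[[0,0,-0.06],0,0],[[0,0,-0.1],0,0],[[0,0,-0.1],0,0]]' | grep -E 'eef|open'
python3 -m creep '[[[0,-0.03,0],-2,0],[[0,-0.06,0],-4,0],[[0,-0.1,0],-6.6,0],[[0,-0.14,0],-6.6,0],[[0,-0.18,0],-6.6,0],[[0,-0.18,0],-6.6,0],[[0,-0.18,0],-6.6,0],[[0,-0.18,0],-6.6,0]]' | grep -E 'eef|rot|open'
python3 - <<'E'
from meas import *
s,r=st();p,d,m=snap('wrist');w=cloud(d,m);z=w[...,2];hsv=cv2.cvtColor(p,cv2.COLOR_RGB2HSV)
print(s['eef_pos'],np.degrees(np.arctan2(-r[1,0],-r[0,0])),s['joint_pos'].round(2))
t=(w-s['eef_pos'])@r; b=(hsv[...,2]>110)&(hsv[...,1]<60)&(d<230)&(t[...,2]>-60)&(t[...,2]<0)&(abs(t[...,1])<20); comp(t,b,'bar in tool')
comp(w,(hsv[...,1]>90)&(hsv[...,0]>95)&(hsv[...,0]<125)&(z>0)&(z<9)&(w[...,1]<-350)&(w[...,0]<600),'pad')
comp(w,(hsv[...,1]>130)&(hsv[...,0]<6)&(z>20)&(z<32)&(w[...,0]<600),'tray rim')
E
```

```text
t: 32.48
eef_pos: [473.2, -135.8, 3.8]
eef_pos: [476.5, -137.4, 108.6]
opening: 15.7
eef_pos: [467.5, -314.6, 102.3]
ee_rot: [0.143, -3.137, -0.004]
opening: 15.1
[ 467.49248269 -314.62103525  102.26547222] 5.209034688925052 [-0.79  0.58  1.67  0.    0.89 -2.45]
bar in tool px [257. 150.] n 4082 mean [ 50.3   0.7 -22.8] rect 41.1 0.4 size 71 24 ang 180.0 z5-95 [-25. -21.]
bar in tool px [226. 232.] n 13 mean [  6.  -16.7 -38.8] rect 6.8 -15.9 size 8 3 ang 53.7 z5-95 [-45. -38.]
bar in tool px [257. 304.] n 746 mean [-50.2   0.5 -28.6] rect -49.0 0.5 size 23 21 ang 89.9 z5-95 [-30. -28.]
pad px [164. 180.] n 9587 mean [ 472.3 -411.2    3.7] rect 482.9 -411.0 size 167 68 ang 5.1 z5-95 [3. 5.]
tray rim px [307. 139.] n 2258 mean [ 398.5 -241.6   25.2] rect 457.8 -282.9 size 177 108 ang 5.0 z5-95 [22. 27.]
tray rim px [322. 266.] n 23 mean [ 549.5 -234.1   22.3] rect 549.5 -234.5 size 9 1 ang 89.3 z5-95 [20. 25.]
```

```bash
python3 -m creep '[[[-0.004,-0.03,0],0,0],[[-0.008,-0.065,0],0,0],[[-0.008,-0.098,0],0,0],[[-0.008,-0.098,0.02],0,0],[[-0.008,-0.098,0.05],0,0],[[-0.008,-0.098,0.08],0,0],[[-0.008,-0.098,0.1],0,0],[[-0.008,-0.098,0.108],0,0]]' | grep -E 'eef|force'
python3 -m creep '[[[0,0,0.002],0,0],[[0,0,0.004],0,0],[[0,0,0.006],0,0],[[0,0,0.006],0,0.2],[[0,0,0.006],0,0.35],[[0,0,0.006],0,0.5],[[0,0,0.006],0,0.6],[[0,0,0.006],0,0.6]]'| grep -E 'eef|force'
python3 -m creep '[[[0,0,-0.03],0,0.6],[[0,0,-0.07],0,0.6],[[0,0,-0.11],0,1],[[0,0,-0.15],0,1],[[0,0,-0.19],0,1],[[0,0,-0.23],0,1],[[0,0,-0.25],0,1],[[0,0,-0.25],0,1]]'| grep -E 'eef|force'
cat > pad.py <<'E'
from meas import *
p,d,m=snap('wrist');w=cloud(d,m);z=w[...,2];hsv=cv2.cvtColor(p,cv2.COLOR_RGB2HSV)
near=np.hypot(w[...,0]-483,w[...,1]+411)<110
comp(w,near&(z>36)&(z<55),'handle')
comp(w,near&(z>5)&(z<22)&(hsv[...,1]<50)&(hsv[...,2]>120),'bar')
comp(w,(hsv[...,1]>90)&(hsv[...,0]>95)&(hsv[...,0]<125)&near,'pad')
R_=(hsv[...,1]>130)&(hsv[...,0]<6)&(w[...,0]<600)&(w[...,1]<-180)
comp(w,R_&(z>-5)&(z<35),'tray')
E
python3 pad.py
```

```text
eef_pos: [483.8, -408.0, -8.5]
force: [-0.7, 0.5, -1.2]
gripper_force: 39.7
eef_pos: [485.7, -412.7, -10.2]
force: [0.0, 0.1, -0.7]
gripper_force: 0.0
eef_pos: [488.0, -415.2, 246.4]
force: [0.7, -0.7, 0.0]
gripper_force: 0.0
handle px [260. 161.] n 330 mean [ 483.6 -412.3   45.4] rect 484.2 -412.1 size 43 15 ang 5.3 z5-95 [44. 47.]
bar px [260. 154.] n 1035 mean [ 460.9 -413.2    9.7] rect 484.6 -412.6 size 149 24 ang 5.3 z5-95 [ 8. 11.]
pad px [261. 151.] n 2902 mean [ 471.9 -405.5    3.7] rect 483.0 -411.3 size 167 68 ang 5.2 z5-95 [2. 5.]
tray px [347. 148.] n 9368 mean [ 456.5 -278.1    4.1] rect 463.4 -277.5 size 189 120 ang 4.7 z5-95 [ 3. 26.]
```

The straightedge is back on its pad, 1 to 2 mm off centre and aligned. Next the blue plate.

```bash
python3 -m creep '[[[-0.002,0.04,0],0,1],[[-0.004,0.08,0],0,1],[[-0.006,0.12,0],3,1],[[-0.008,0.16,0],6.7,1],[[-0.01,0.2,0],6.7,1],[[-0.012,0.24,0],6.7,1],[[-0.014,0.265,0],6.7,1],[[-0.014,0.275,0],6.7,1]]' | grep eef
python3 -m creep '[[[0,0,0],0,0.7],[[0,0,0],0,0.7],[[0,0,0],0,0.7],[[0,0,0],0,0.7],[[0,0,0],0,0.7],[[0,0,0],0,0.7],[[0,0,0],0,0.7],[[0,0,0],0,0.7]]' | grep -E 'eef|rot'
python3 plates.py | grep -v '^\['
```

```text
eef_pos: [471.8, -132.7, 237.4]
eef_pos: [474.2, -137.6, 239.1]
ee_rot: [0.04, 3.141, -0.0]
plate px [332. 156.] n 2297 mean [465.  -24.   21.8] rect 471.3 -23.2 size 139 37 ang 179.4 z5-95 [20. 23.]
plate px [407. 157.] n 2292 mean [469.   88.3  21.7] rect 475.3 88.6 size 139 37 ang 179.3 z5-95 [19. 23.]
plate px [256. 160.] n 2190 mean [ 468.7 -136.9   21.7] rect 473.5 -136.8 size 138 36 ang 178.5 z5-95 [19. 24.]
y px [328. 207.] n 114 mean [548.7 -25.   17.8] rect 548.2 -25.0 size 22 14 ang 88.6 z5-95 [16. 19.]
b px [257. 210.] n 108 mean [ 550.4 -138.2   17.8] rect 550.5 -138.9 size 21 13 ang 88.7 z5-95 [17. 19.]
r px [399. 208.] n 106 mean [552.4  87.5  18. ] rect 552.9 88.4 size 22 12 ang 90.6 z5-95 [16. 19.]
```

```bash
python3 -m creep '[[[0,0.0005,0.04],0,0.7],[[0,0.0005,0.08],0,0.7],[[0,0.0005,0.12],0,0.7],[[0,0.0005,0.16],0,0.7],[[0,0.0005,0.2],0,0.7],[[0,0.0005,0.225],0,0.7],[[0,0.0005,0.24],0,0.7],[[0,0.0005,0.25],0,0.7]]' 60 | grep -E 'eef|force'
python3 -m creep '[[[0,0,0.005],0,0.7],[[0,0,0.01],0,0.7],[[0,0,0.015],0,0.7],[[0,0,0.017],0,0.4],[[0,0,0.018],0,0],[[0,0,0.018],0,0],[[0,0,0.018],0,0],[[0,0,0.018],0,0]]'
python3 -m creep '[[[0,0,-0.02],0,0],[[0,0,-0.05],0,0],[[0,0,-0.08],0,0],[[0,0,-0.08],0,0],[[0,0,-0.08],0,0],[[0,0,-0.08],0,0],[[0,0,-0.08],0,0],[[0,0,-0.08],0,0]]'
```

```text
eef_pos: [473.3, -136.2, -13.1]
force: [-0.3, -0.6, -0.4]
gripper_force: 0.0
t: 38.63
eef_pos: [474.7, -136.9, -28.2]
ee_rot: [0.039, 3.14, -0.001]
force: [-0.2, -0.9, 3.8]
opening: 34.7
gripper_force: 61.8
t: 39.3
eef_pos: [473.1, -136.1, 49.7]
ee_rot: [-0.039, -3.138, -0.002]
force: [-0.2, -0.2, -2.8]
opening: 34.8
gripper_force: 61.2
```

```bash
python3 -m creep '[[[0.003,-0.03,0],-2,0],[[0.006,-0.06,0],-4,0],[[0.01,-0.1,0],-6.4,0],[[0.0136,-0.13,0],-6.4,0],[[0.0136,-0.145,0],-6.4,0],[[0.0136,-0.145,0],-6.4,0],[[0.0136,-0.145,0.02],-6.4,0],[[0.0136,-0.145,0.045],-6.4,0]]' | grep -E 'eef|force'
python3 -m creep '[[[0,0,0.01],0,0],[[0,0,0.02],0,0],[[0,0,0.025],0,0],[[0,0,0.027],0,0],[[0,0,0.027],0,0],[[0,0,0.027],0,0.3],[[0,0,0.027],0,0.5],[[0,0,0.027],0,0.6]]' | grep -E 'eef|force|rot'
python3 -m creep '[[[0,0,-0.03],0,0.6],[[0,0,-0.07],0,0.6],[[0,0,-0.11],0,0.6],[[0,0,-0.15],0,0.6],[[0,0,-0.19],0,0.7],[[0,0,-0.23],0,0.7],[[0,0,-0.25],0,0.7],[[0,0,-0.25],0,0.7]]'| grep -E 'eef|force'
python3 - <<'E'
from meas import *
p,d,m=snap('wrist','w6.png');w=cloud(d,m);z=w[...,2];hsv=cv2.cvtColor(p,cv2.COLOR_RGB2HSV)
comp(w,(z>16)&(z<36)&(hsv[...,1]<80)&(hsv[...,2]<140)&(w[...,0]<560)&(abs(w[...,1]+280)<60)&(d>260),'blue plate')
E
```

```text
eef_pos: [457.6, -281.2, 6.4]
force: [0.3, -0.3, -2.7]
gripper_force: 61.3
eef_pos: [457.7, -281.9, -19.8]
ee_rot: [-0.136, 3.137, -0.003]
force: [0.6, 0.1, 0.4]
gripper_force: 0.0
eef_pos: [459.9, -283.9, 235.9]
force: [1.0, -1.8, -0.5]
gripper_force: 0.0
blue plate px [260. 157.] n 2150 mean [ 451.2 -281.2   25.8] rect 457.1 -280.8 size 138 34 ang 5.2 z5-95 [23. 28.]
```

View pics/w6.png

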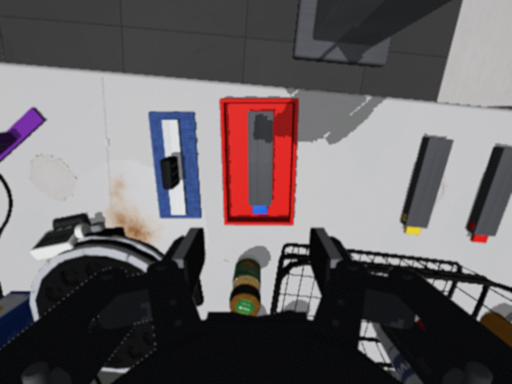

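Blue plate lies flat in the scrap tray at (260,160), straightedge on its pad at (172,165); yellow (427,185) and red (492,195) unmoved. On to red, measuring the carrier on the way.

```bash
python3 -m creep '[[[-0.005,0.037,0],0,0.7],[[-0.01,0.074,0],0,0.7],[[-0.015,0.11,0],0,0.7],[[-0.02,0.147,0],0,0.7],[[-0.025,0.184,0],0,0.7],[[-0.03,0.22,0],0,0.7],[[-0.035,0.257,0],0,0.7],[[-0.04,0.294,0],0,0.7]]' | grep eef
python3 -m creep '[[[-0.005,0.037,0],2,0.7],[[-0.01,0.0735,0],5.6,0.7],[[-0.01,0.0735,0],5.6,0.7],[[-0.01,0.0735,0],5.6,0.7],[[-0.01,0.0735,0],5.6,0.7],[[-0.01,0.0735,0],5.6,0.7],[[-0.01,0.0735,0],5.6,0.7],[[-0.01,0.0735,0],5.6,0.7]]' | grep -E 'eef|rot'
python3 plates.py | grep -v '^\['
cat > carrier.py <<'E'
from meas import *
from scipy.optimize import minimize
p,d,m=snap('wrist');w=cloud(d,m);z=w[...,2];hsv=cv2.cvtColor(p,cv2.COLOR_RGB2HSV)
g=(z>9)&(z<15)&(hsv[...,2]>120)&(w[...,1]>225)&(w[...,1]<470)&(w[...,0]>320)&(w[...,0]<570)
q=w[g][:,:2]; print('rim pts',len(q))
def f(a):   # distance to mid-rim rectangle (194x206)
    c,s=np.cos(a[2]),np.sin(a[2]); l=(q-a[:2])@np.array([[c,-s],[s,c]])
    e=np.abs(l)-[97,103]; return np.minimum(np.where(e[:,1]<6,abs(e[:,0]),99),np.where(e[:,0]<6,abs(e[:,1]),99)).clip(0,12).mean()
best=min((minimize(f,[x,y,-.02],method='Nelder-Mead',options=dict(initial_simplex=[[x,y,-.02],[x+5,y,-.02],[x,y+5,-.02],[x,y,.03]])) for x in(442,447) for y in(338,344)),key=lambda r:r.fun)
a=best.x;print('carrier',a[:2].round(1),'yaw deg',np.degrees(a[2]).round(2),'res',best.fun.round(2))
c,s=np.cos(a[2]),np.sin(a[2])
for n,P in(('slot0',(0,0)),('slot70',(0,70)),('axis',(50,-130))): print(n,(a[0]+c*P[0]-s*P[1]).round(1),(a[1]+s*P[0]+c*P[1]).round(1))
comp(w,(z>60)&(z<74)&(w[...,1]<260)&(w[...,1]>150)&(w[...,0]<560)&(d>200),'wing')
comp(w,(z>-2)&(z<9)&(hsv[...,1]<60)&(hsv[...,2]<125)&(w[...,0]>360)&(w[...,0]<530)&(w[...,1]>240)&(w[...,1]<440),'greypad')
comp(w,(z>14)&(z<34)&(hsv[...,2]<140)&(w[...,0]>350)&(w[...,0]<540)&(w[...,1]>240)&(w[...,1]<450),'plate in carrier')
E
python3 carrier.py
```

```text
eef_pos: [469.7, 17.0, 227.7]
eef_pos: [475.0, 87.8, 228.9]
ee_rot: [-0.021, -3.141, 0.0]
plate px [180. 160.] n 2390 mean [466.5 -22.4  21.6] rect 471.7 -23.1 size 139 37 ang 179.4 z5-95 [20. 23.]
plate px [257. 162.] n 2290 mean [469.9  89.8  21.7] rect 476.4 89.7 size 139 36 ang 179.3 z5-95 [20. 23.]
y px [185. 211.] n 120 mean [547.7 -23.4  17.9] rect 547.3 -22.7 size 24 14 ang 89.5 z5-95 [17. 22.]
r px [258. 213.] n 114 mean [552.1  89.8  17.8] rect 552.6 89.8 size 22 12 ang 88.7 z5-95 [17. 19.]
rim pts 1719
carrier [446.8 342.7] yaw deg -1.32 res 1.49
slot0 446.8 342.7
slot70 448.5 412.7
axis 493.8 211.6
wing px [350. 183.] n 354 mean [492.2 211.2  67.6] rect 493.5 212.1 size 46 12 ang 167.1 z5-95 [62. 69.]
greypad px [363.  83.] n 14 mean [363.1 240.4   4.9] rect 363.5 240.5 size 7 1 ang 0.7 z5-95 [-0.  9.]
greypad px [380. 138.] n 1667 mean [440.4 273.7   4.2] rect 445.0 273.9 size 136 28 ang 178.9 z5-95 [3. 6.]
greypad px [427. 139.] n 1673 mean [441.3 343.6   4.3] rect 447.4 343.8 size 137 29 ang 178.4 z5-95 [3. 6.]
greypad px [473. 139.] n 1658 mean [443.4 413.5   4.3] rect 448.2 413.9 size 137 31 ang 179.0 z5-95 [3. 6.]
```

```bash
python3 -m creep '[[[-0.0005,0.0015,0.04],0,0.7],[[-0.0005,0.0015,0.08],0,0.7],[[-0.0005,0.0015,0.12],0,0.7],[[-0.0005,0.0015,0.16],0,0.7],[[-0.0005,0.0015,0.2],0,0.7],[[-0.0005,0.0015,0.225],0,0.7],[[-0.0005,0.0015,0.24],0,0.7],[[-0.0005,0.0015,0.252],0,0.7]]' 60 | grep -E 'eef|force'
python3 -m creep '[[[0,0,0],0,0.7],[[0,0,0],0,0.5],[[0,0,0],0,0],[[0,0,0],0,0],[[0,0,0],0,0],[[0,0,0],0,0],[[0,0,0],0,0],[[0,0,0],0,0]]'
python3 -m creep '[[[0,0,-0.02],0,0],[[0,0,-0.05],0,0],[[0,0,-0.09],0,0],[[0,0,-0.13],0,0],[[0,0,-0.15],0,0],[[0,0,-0.15],0,0],[[0,0,-0.15],0,0],[[0,0,-0.15],0,0]]'
```

```text
eef_pos: [474.8, 90.1, -25.0]
force: [1.1, 0.1, 0.3]
gripper_force: 0.0
t: 44.12
eef_pos: [476.3, 90.6, -21.9]
ee_rot: [0.017, 3.139, -0.0]
force: [-0.1, -0.6, 6.7]
opening: 34.0
gripper_force: 61.4
t: 44.78
eef_pos: [474.0, 90.8, 126.0]
ee_rot: [-0.017, -3.139, -0.0]
force: [-0.6, -0.1, -2.3]
opening: 34.1
gripper_force: 60.9
```

```bash
python3 -m creep '[[[0.003,0.03,0],0.7,0],[[0.007,0.07,0],0.7,0],[[0.011,0.111,0],0.7,0],[[0.015,0.152,0],0.7,0],[[0.019,0.193,0],0.7,0],[[0.022,0.234,0],0.7,0],[[0.026,0.265,0],0.7,0],[[0.028,0.29,0],0.7,0]]' | grep -E 'eef'
python3 -m creep '[[[0.002,0.02,0],0,0],[[0.0024,0.032,0],0,0],[[0.0024,0.0325,0],0,0],[[0.0024,0.0325,0],0,0],[[0.0024,0.0325,0],0,0],[[0.0024,0.0325,0],0,0],[[0.0024,0.0325,0],0,0],[[0.0024,0.0325,0],0,0]]'
python3 - <<'E'
from meas import *
s,r=st();p,d,m=snap('wrist');w=cloud(d,m);t=(w-s['eef_pos'])@r;hsv=cv2.cvtColor(p,cv2.COLOR_RGB2HSV)
print(s['eef_pos'],np.degrees(np.arctan2(-r[1,0],-r[0,0])))
comp(t,(t[...,2]>-16)&(t[...,2]<-4+0)&(abs(t[...,1])<30)&(t[...,0]>25)&(t[...,0]<100)&(d<260),'plate in tool')
comp(t,(t[...,2]>-60)&(t[...,2]<-14)&(abs(t[...,1])<30)&(t[...,0]>25)&(t[...,0]<100)&(d<260),'plate in tool2')
E
```

```text
eef_pos: [448.1, 382.9, 123.9]
t: 46.12
eef_pos: [449.4, 412.5, 127.2]
ee_rot: [-0.039, -3.141, 0.0]
force: [0.1, -0.2, -2.7]
opening: 34.0
gripper_force: 61.1
[449.37179235 412.47654719 127.24553462] -1.4170751782144555
plate in tool2 px [256. 156.] n 6579 mean [ 49.7   0.3 -43.4] rect 47.9 0.4 size 46 36 ang 179.7 z5-95 [-44. -42.]
```

```bash
python3 -m creep '[[[0,0.0005,0.02],0,0],[[0,0.0005,0.05],0,0],[[0,0.0005,0.08],0,0],[[0,0.0005,0.1],0,0],[[0,0.0005,0.115],0,0],[[0,0.0005,0.125],0,0],[[0,0.0005,0.132],0,0],[[0,0.0005,0.137],0,0]]' | grep -E 'eef|force'
python3 -m creep '[[[0,0,0.003],0,0],[[0,0,0.006],0,0],[[0,0,0.0065],0,0],[[0,0,0.0065],0,0],[[0,0,0.0065],0,0.35],[[0,0,0.0065],0,0.45],[[0,0,0.0065],0,0.5],[[0,0,0.0065],0,0.5]]' | grep -E 'eef|force'
python3 -m creep '[[[0,0,-0.03],0,0.5],[[0,0,-0.07],0,0.6],[[0,0,-0.11],0,0.7],[[0,0,-0.15],0,0.7],[[0,0,-0.19],0,0.7],[[0,0,-0.23],0,0.7],[[0,0,-0.245],0,0.7],[[0,0,-0.245],0,0.7]]'| grep -E 'eef'
python3 -m creep '[[[0,-0.04,0],0,0.7],[[0,-0.08,0],0,0.7],[[0,-0.12,0],0,0.7],[[0,-0.16,0],0,0.7],[[0,-0.16,0],0,0.7],[[0,-0.16,0],0,0.7],[[0,-0.16,0],0,0.7],[[0,-0.16,0],0,0.7]]'| grep -E 'eef'
python3 carrier.py
```

```text
eef_pos: [449.4, 414.0, -10.2]
force: [-0.3, 0.2, -2.1]
gripper_force: 61.0
eef_pos: [449.6, 414.4, -15.7]
force: [-0.0, 0.6, -0.4]
gripper_force: 0.0
eef_pos: [451.9, 416.0, 235.0]
eef_pos: [445.3, 254.9, 228.2]
rim pts 1894
carrier [446.5 343.1] yaw deg -1.56 res 1.74
slot0 446.5 343.1
slot70 448.4 413.1
axis 493.0 211.8
wing px [226. 206.] n 296 mean [491.7 213.2  67.8] rect 493.1 212.8 size 45 12 ang 167.6 z5-95 [65. 69.]
greypad px [269. 126.] n 480 mean [391.8 275.1   4.1] rect 393.9 275.4 size 36 30 ang 178.9 z5-95 [3. 5.]
greypad px [315. 158.] n 1672 mean [438.7 343.8   4.3] rect 446.6 344.6 size 138 32 ang 179.2 z5-95 [3. 6.]
greypad px [269. 189.] n 465 mean [490.3 276.    4.3] rect 478.5 273.5 size 68 26 ang 178.2 z5-95 [3. 6.]
plate in carrier px [366. 162.] n 2653 mean [443.7 413.   25.7] rect 454.8 414.7 size 152 37 ang 178.7 z5-95 [19. 27.]
```

Red sits flat in the +70 slot. Now yellow.

```bash
python3 -m creep '[[[-0.005,-0.04,0],-0.9,0.7],[[-0.01,-0.08,0],-0.9,0.7],[[-0.015,-0.12,0],-0.9,0.7],[[-0.02,-0.16,0],-0.9,0.7],[[-0.025,-0.2,0],-0.9,0.7],[[-0.03,-0.24,0],-0.9,0.7],[[-0.033,-0.27,0],-0.9,0.7],[[-0.033,-0.276,0],-0.9,0.7]]' | grep eef
python3 -m creep '[[[0,0,0],0,0.7],[[0,0,0],0,0.7],[[0,0,0],0,0.7],[[0,0,0],0,0.7],[[0,0,0],0,0.7],[[0,0,0],0,0.7],[[0,0,0],0,0.7],[[0,0,0],0,0.7]]' | grep -E 'eef|rot'
python3 plates.py | grep -v '^\['
```

```text
eef_pos: [473.8, -26.2, 228.7]
eef_pos: [471.9, -22.2, 228.7]
ee_rot: [0.011, 3.141, -0.0]
plate px [255. 161.] n 2326 mean [465.3 -23.2  21.7] rect 471.7 -23.2 size 139 36 ang 179.4 z5-95 [20. 23.]
y px [255. 212.] n 116 mean [548.  -24.3  18.1] rect 547.1 -24.4 size 22 14 ang 90.5 z5-95 [17. 22.]
```

```bash
python3 -m creep '[[[0,-0.001,0.04],0,0.7],[[0,-0.001,0.08],0,0.7],[[0,-0.001,0.12],0,0.7],[[0,-0.001,0.16],0,0.7],[[0,-0.001,0.2],0,0.7],[[0,-0.001,0.225],0,0.7],[[0,-0.001,0.24],0,0.7],[[0,-0.001,0.252],0,0.7]]' 60 | grep -E 'eef|force'
python3 -m creep '[[[0,0,0],0,0.7],[[0,0,0],0,0.5],[[0,0,0],0,0],[[0,0,0],0,0],[[0,0,0],0,0],[[0,0,0],0,0],[[0,0,0],0,0],[[0,0,0],0,0]]' | grep -E 'eef|open|force'
python3 -m creep '[[[0,0,-0.02],0,0],[[0,0,-0.05],0,0],[[0,0,-0.09],0,0],[[0,0,-0.13],0,0],[[0,0,-0.15],0,0],[[0,0,-0.15],0,0],[[0,0,-0.15],0,0],[[0,0,-0.15],0,0]]' | grep -E 'eef|open|force'
python3 -m creep '[[[0.003,0.04,0],0.9,0],[[0.007,0.08,0],0.9,0],[[0.011,0.12,0],0.9,0],[[0.015,0.16,0],0.9,0],[[0.019,0.2,0],0.9,0],[[0.023,0.24,0],0.9,0],[[0.027,0.27,0],0.9,0],[[0.027,0.3,0],0.9,0]]' | grep eef
python3 -m creep '[[[0,0.03,0],0,0],[[0,0.06,0],0,0],[[0,0.066,0],0,0],[[0,0.066,0],0,0],[[0,0.066,0],0,0],[[0,0.066,0],0,0],[[0,0.066,0],0,0],[[0,0.066,0],0,0]]'
python3 - <<'E'
from meas import *
s,r=st();p,d,m=snap('wrist');w=cloud(d,m);t=(w-s['eef_pos'])@r
print(s['eef_pos'],np.degrees(np.arctan2(-r[1,0],-r[0,0])))
comp(t,(t[...,2]>-60)&(t[...,2]<-14)&(abs(t[...,1])<30)&(t[...,0]>25)&(t[...,0]<100)&(d<260),'plate in tool2')
E
```

```text
eef_pos: [471.1, -23.6, -25.5]
force: [-0.5, -0.3, 1.5]
gripper_force: 0.0
eef_pos: [472.6, -23.8, -22.5]
force: [-0.5, 0.6, 6.7]
opening: 33.9
gripper_force: 61.3
eef_pos: [470.5, -23.3, 125.6]
force: [-1.1, -0.0, -3.3]
opening: 34.1
gripper_force: 61.1
eef_pos: [443.6, 277.7, 123.6]
t: 53.6
eef_pos: [448.6, 341.2, 126.3]
ee_rot: [-0.039, -3.14, 0.001]
force: [-0.4, 0.2, -3.3]
opening: 34.3
gripper_force: 61.4
[448.6385169  341.16212627 126.2877758 ] -1.432999956087777
plate in tool2 px [257. 155.] n 6780 mean [ 50.1   0.8 -44. ] rect 48.4 0.6 size 47 36 ang 0.1 z5-95 [-45. -43.]
```

```bash
python3 -m creep '[[[0,0.0015,0.02],0,0],[[0,0.0015,0.05],0,0],[[0,0.0015,0.08],0,0],[[0,0.0015,0.1],0,0],[[0,0.0015,0.115],0,0],[[0,0.0015,0.125],0,0],[[0,0.0015,0.132],0,0],[[0,0.0015,0.137],0,0]]' | grep -E 'eef|force'
python3 -m creep '[[[0,0,0.003],0,0],[[0,0,0.006],0,0],[[0,0,0.006],0,0],[[0,0,0.006],0,0],[[0,0,0.006],0,0.35],[[0,0,0.006],0,0.45],[[0,0,0.006],0,0.5],[[0,0,0.006],0,0.5]]' | grep -E 'eef|force'
python3 -m creep '[[[0,0,-0.03],0,0.5],[[0,0,-0.07],0,0.6],[[0,0,-0.11],0,0.7],[[0,0,-0.15],0,0.7],[[0,0,-0.19],0,0.7],[[0,0,-0.23],0,0.7],[[0,0,-0.245],0,0.7],[[0,0,-0.245],0,0.7]]'| grep -E 'eef'
python3 -m creep '[[[0,-0.04,0],0,0.7],[[0,-0.08,0],0,0.7],[[-0.02,-0.11,0],0,0.7],[[-0.045,-0.131,0],0,0.7],[[-0.045,-0.131,0],0,0.7],[[-0.045,-0.131,0],0,0.7],[[-0.045,-0.131,0],0,0.7],[[-0.045,-0.131,0],0,0.7]]'| grep -E 'eef'
python3 carrier.py; python3 -c "
from h import *
snap('wrist','w7.png');s,r=st();print(s['eef_pos'],s['joint_pos'].round(2),np.degrees(np.arctan2(-r[1,0],-r[0,0])))"
```

```text
eef_pos: [449.2, 343.8, -10.7]
force: [0.2, 0.3, -3.1]
gripper_force: 61.3
eef_pos: [449.3, 344.3, -15.8]
force: [-0.8, -0.8, 0.8]
gripper_force: 0.0
eef_pos: [451.7, 345.7, 234.5]
eef_pos: [489.3, 212.5, 227.8]
rim pts 2050
carrier [446.8 343. ] yaw deg -1.56 res 1.78
slot0 446.8 343.0
slot70 448.7 412.9
axis 493.2 211.6
wing px [256. 174.] n 321 mean [492.6 212.7  67.7] rect 493.8 212.6 size 46 12 ang 167.7 z5-95 [65. 69.]
greypad px [343.  89.] n 60 mean [380.3 329.8   3.6] rect 385.1 339.2 size 53 24 ang 133.8 z5-95 [2. 9.]
greypad px [297. 127.] n 1918 mean [435.8 274.    4.1] rect 444.2 274.1 size 137 32 ang 178.8 z5-95 [3. 5.]
greypad px [384. 110.] n 52 mean [415.4 399.4   3.8] rect 418.0 399.4 size 58 2 ang 178.6 z5-95 [3. 9.]
greypad px [334. 121.] n 27 mean [430.  328.2   4.2] rect 430.3 328.5 size 31 2 ang 177.4 z5-95 [3. 9.]
greypad px [381. 140.] n 14 mean [459.2 398.6   3.9] rect 459.6 398.2 size 19 2 ang 175.6 z5-95 [3. 8.]
greypad px [377. 167.] n 24 mean [500.6 397.7   3.9] rect 500.2 397.9 size 33 3 ang 178.2 z5-95 [2. 9.]
plate in carrier px [349. 131.] n 2826 mean [443.3 343.2  25.6] rect 453.2 344.7 size 150 37 ang 178.4 z5-95 [21. 27.]
plate in carrier px [398. 131.] n 2948 mean [443.7 412.   25.5] rect 455.0 414.4 size 153 37 ang 178.9 z5-95 [19. 27.]
[489.55004961 212.86514959 228.22290698] [ 0.2   0.37  1.62  0.    1.15 -1.35] -1.236763581156567
```

View pics/w7.png

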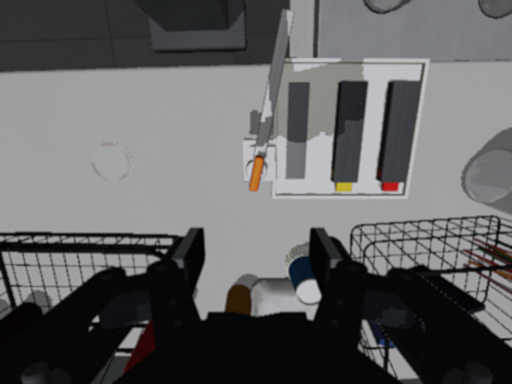

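Yellow tab plate (348,130) and red tab plate (398,130) lie flat in the carrier; the orange wing is at (257,172) with the bar going up-left. Gripping the wing.

```bash
python3 -m creep '[[[-0.0042,-0.0005,0.03],5,0.5],[[-0.0042,-0.0005,0.06],11,0.5],[[-0.0042,-0.0005,0.1],11,0.5],[[-0.0042,-0.0005,0.14],11,0.5],[[-0.0042,-0.0005,0.17],11,0.5],[[-0.0042,-0.0005,0.19],11,0.5],[[-0.0042,-0.0005,0.205],11,0.5],[[-0.0042,-0.0005,0.212],11,0.5]]' 25 | grep -E 'eef|force'
python3 -m creep '[[[0,0,0],0,0.5],[[0,0,0],0,0.3],[[0,0,0],0,0],[[0,0,0],0,0],[[0,0,0],0,0],[[0,0,0],0,0],[[0,0,0],0,0],[[0,0,0],0,0]]'
```

```text
eef_pos: [492.8, 211.9, 14.3]
force: [0.6, 0.1, 0.8]
gripper_force: 0.0
t: 57.75
eef_pos: [495.7, 211.4, 17.7]
ee_rot: [0.337, 3.121, 0.001]
force: [-0.4, -1.7, 6.4]
opening: 11.4
gripper_force: 30.5
```

```bash
python3 -m creep '[[[0,0,0],5,0],[[0,0,0],11,0],[[0,0,0],17,0],[[0,0,0],23,0],[[0,0,0],29,0],[[0,0,0],35,0],[[0,0,0],40,0],[[0,0,0],40,0]]' | grep -vE 't:'
python3 -m creep '[[[0,0,0],5,0],[[0,0,0],10,0],[[0,0,0],15,0],[[0,0,0],20,0],[[0,0,0],25,0],[[0,0,0],30,0],[[0,0,0],34,0],[[0,0,0],34,0]]'| grep -vE 't:'
python3 -m creep '[[[0,0,0],2,0],[[0,0,0],4,0],[[0,0,0],6,0],[[0,0,0],7,0],[[0,0,0],7,0],[[0,0,0],7,0],[[0,0,0],7,0],[[0,0,0],7,0]]'
python3 -c "
from h import *
s,r=st();print(s['ft_torque'],np.degrees(np.arctan2(-r[1,0],-r[0,0])))"
```

```text
eef_pos: [494.6, 209.6, 17.6]
force: [-1.1, -8.8, 9.1]
opening: 11.5
gripper_force: 30.8
eef_pos: [492.6, 208.9, 15.6]
force: [-0.0, -9.2, -5.0]
opening: 10.9
gripper_force: 28.9
t: 59.75
eef_pos: [492.3, 208.9, 15.4]
ee_rot: [-2.28, -2.16, 0.011]
force: [-0.7, -8.5, -5.4]
opening: 11.7
gripper_force: 29.7
[-1.56147868 -0.04873861  0.4584804 ] -93.0994767142238
```

```bash
python3 -m creep '[[[0,0,0],0,0.15],[[0,0,0],0,0.3],[[0,0,0],0,0.5],[[0,0,0],0,0.5],[[0,0,0],0,0.5],[[0,0,0],0,0.5],[[0,0,-0.02],0,0.6],[[0,0,-0.05],0,0.7]]' | grep -vE 't:'
python3 -m creep '[[[0,0,-0.03],0,0.7],[[0,0,-0.07],0,0.7],[[0,0,-0.11],0,0.7],[[0,0,-0.14],0,0.7],[[0,0,-0.16],0,0.7],[[0,0,-0.16],0,0.7],[[0,0,-0.16],0,0.7],[[0,0,-0.16],0,0.7]]' | grep eef
python3 - <<'E'
from meas import *
p,d,m=snap('wrist','w8.png');w=cloud(d,m);z=w[...,2];s,r=st();print(s['t'],s['eef_pos'])
comp(w,(z>52)&(z<74)&(w[...,1]<260)&(w[...,1]>150)&(abs(w[...,0]-493)<50)&(d>190),'wing')
comp(w,(z>31)&(z<48)&(w[...,1]<480)&(w[...,1]>180)&(abs(w[...,0]-493)<60)&(d>190),'bar')
E
```

```text
eef_pos: [492.6, 211.0, 64.9]
force: [1.4, -0.1, 0.5]
opening: 59.6
gripper_force: 0.0
eef_pos: [493.9, 211.3, 225.8]
61.1333 [493.58896147 211.22222905 225.16586434]
wing px [255. 170.] n 315 mean [493.8 214.   62.1] rect 493.7 213.3 size 45 12 ang 86.8 z5-95 [60. 63.]
bar px [253.  84.] n 2023 mean [496.6 322.8  36.4] rect 499.4 305.7 size 211 28 ang 86.9 z5-95 [35. 38.]
```

View pics/w8.png

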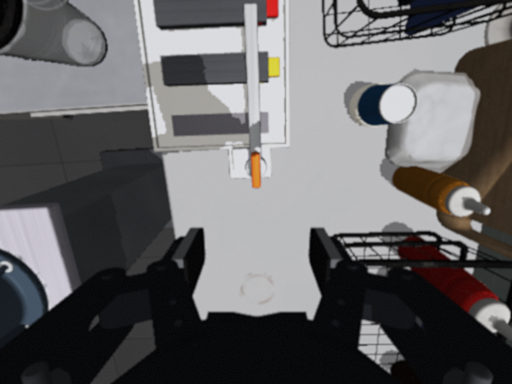

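Locked: the wing top dropped from 67.7 to 62.1 mm and the bar lies across both plates (252,80). One last overall check.

Run:
```python
from h import *
p,d,m=snap('top'); cv2.imwrite('pics/final.png',cv2.resize(p[180:280,60:345],None,fx=2.7,fy=2.7,interpolation=2)[:,:,::-1])
```

```text
(no output)
```

View pics/final.png

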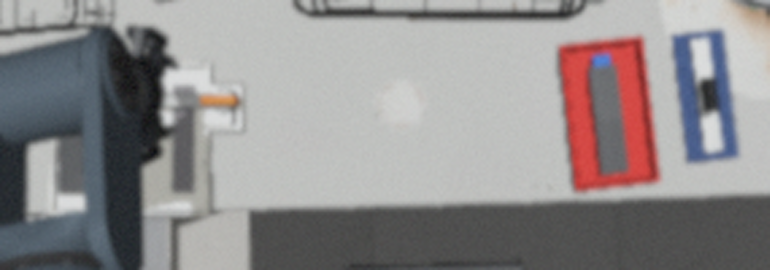

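The blue plate is in the scrap tray (605,115), the straightedge lies along its pad (708,95) and nothing is left on the table. Handing in.

```bash
python3 -c "
from station import manip
print(manip.finish_job())"
```

```text
the job is handed in; nothing more can be done
None
```

Job handed in at about 61 s: the straightedge lay still on red and yellow, which are flat in the carrier with the bar locked across them; it rocked on blue, which is in the scrap tray, and the straightedge is back along its pad.

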